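# Tip inspected brass slugs through the spring shutter of a collecting box

## Robot

A 6-joint arm with a two-finger parallel gripper is mounted at the origin on the work surface. World frame = base frame: x ahead of the robot, y to its left, z up, the work surface at z = 0. Lengths are in m, angles in rad, forces in N, time in s.
With the tool pointing down it reaches from about 0.275 to 0.825 m from the base axis. Payload 4.9 kg.
Tool frame: the origin (TCP) lies at the centre of the arm's flange, where the gripper is bolted on; the fingertips stand 173 mm ahead of it and the grasp point (between the pads) lies 155 mm ahead of it; y points along the fingers, z is the direction in which the jaws open and shut, and the axes are right-handed (so a half turn about y gives the same grasp; the last joint's range is limited). The gripper opens to 85 mm and grips with 20 to 120 N. Pads are 22 mm wide; open, the fingers measure 114 mm over their backs; the gripper's body (76 mm by 85 mm) begins 54 mm behind the grasp point. The pads swing forward as they close: fully open they stand 13 mm farther back than shut.
Start: joints at [-1.26, 0.326, -0.193, 1.052, 0, 1.437], TCP at [0.237, -0.496, 0.405] pointing down, gripper open.
Joint ranges: [-2.65, 2.65], [-0.97, 1.79], [-1.3, 1.35], [-1.93, 2.1], [-1.47, 1.37], [-3.14, 3.14]. Speed limits (rad/s): [2.57, 2.57, 3.14, 3.14, 3.14, 3.14].

## Interface

Orientations are given as a rotation vector (axis times angle).
In Python, from plant import r gives the robot as it stands.
- The arm moves only by the tool arm_command, never from a script. Its arguments are lists of equal length, an entry for each row: "delta_pos": the shift along the world's x, y, z in units of 25 mm (1.0 is 25 mm), a list of three; "turn": the turn, a rotation vector about the world's x, y, z in units of 6 degrees (1.0 is 6 degrees), a list of three; "hand": the gripper command: -1 is fully open, 1 is shut, values between are in proportion. In form: {"delta_pos": [[x, y, z], ...], "turn": [[wx, wy, wz], ...], "hand": [hand, ...]}. A call has 1 to 8 rows; each row shifts and turns the commanded pose from where the row before left it; what a row does not reach is not made up. A row lasts 1/8 s, in which the tool goes at most 62.5 mm and 10.7 degrees, less where a joint would pass 70% of its speed; a pose out of reach is approached as far as the arm can. A call is refused whole if a number of a shift passes 1 or a number of a turn 1, either way. A call with a gripper value outside its range is refused whole. The fingers move at their own pace and stop on an object; "newtons" is the grip in N (left out, the last holds). Time passes only in rows, so rows that do not move let the fingers close. It gives the time, the measured TCP pose, the force and the opening at its end, in the units of the state.
- r.state(): the state, without advancing time (a new reading comes with each control period).
- r.read_camera(name): name is "scene" or "top" or "wrist"; returns the picture (384x512x3 uint8, blue, green, red); there is no depth.
- r.calibration(name): a dict with "intrinsics" (3x3 intrinsics, pixels), "R" (3x3) and "t" (3): a world point X has camera coordinates R X + t. Camera axes: x right, y down, z forward; pixel columns grow to the right and rows downward; lengths in m; the calibration is good to about 2 mm. A picture is of the moment at which its call begins: read the wrist's pose just before it. calibration takes no time and is no camera call; for the wrist camera it gives the pose at the moment of the call.
- r.close_job(): hands the job in, once; it reports no verdict.
Trained networks look in the newest picture that a camera, given by its name, has taken for a name from the list of things; names that differ only in an ending like _2 or _b are one class to them, and where a whole thing is asked for, a point or a joint stands for the part that bears it (a point fixed in the world has none). Each returns a list of dicts, best first, with "score" (0 to 1); they miss things now and then, are a little off and sometimes report something else, mostly with a low value. They report only what shows in the picture. A call takes as long as a camera call. They do not tell look-alikes from the thing itself.
- r.spot_in(name, camera): "at" ([column, row] in pixels, amid what is visible of it).
- r.trace(name, camera): "region" (384x512 bool, what is visible of it) and "at" ([column, row] in pixels, amid what is visible of it).
The state is a dict: "clock": time; "joint_pos": joint angles; "qvel": joint speeds; "effort": joint torques, N m; "tool_pos": TCP position; "tool_rot": TCP orientation; "force": force on the tool from outside, world axes, zero at the start; "wrist_torque": the same for the moment, N m; "grip_width": finger opening in m.
Only numpy, scipy, OpenCV 4.12 (cv2) and the standard library are available. Lean on these libraries where they do the work, as an engineer would, in place of code of your own. Each camera call takes 0.05 s, during which the arm holds its last target.

## Task

Take the open chute by its blue handle, press its two rounded nose tips gently against the orange shutter of the collecting box until the shutter is felt to be fully open, and, keeping it open, tip the chute so that all three brass slugs slide into the box. Then lay the empty chute back on its rubber-topped rest, level, the right way up and in the middle, and let go. Never press hard on the box or its shutter, spill nothing, and leave the dish, the vial, the flask and the brush where they are.

Things in the scene. Friction and masses are not known exactly. Their poses are not given: they have to be found in the camera images.
- chute_grip (a point): centre of the chute's blue handle, an upright plate 46 mm long (along the chute, x), 12 mm thick (y), 46 mm tall (z), on a bridge over the channel; grasp it across its thickness from above. 58 mm above the chute's underside; the handle's top is 22 mm above, the bridge's top 24 mm below. x points to the open nose, z up
- chute_nose (a point): mid-way between the chute's two rounded nose tips: 90 mm ahead (x) and 47 mm below (z) of chute_grip, same axes, 11 mm above the underside. Each tip is a 4 mm thick upright disc of radius 10 mm ending a side wall, so the tips touch 10 mm ahead of this point at any tilt
- chute_floor (a point): middle of the channel's floor, 54 mm below and 12 mm behind chute_grip, same axes. Aluminium channel, closed at the tail: 200 mm long (100 either side of the handle), 32 wide, 22 high, 24 wide inside, about 180 g. The floor ends 14 mm behind chute_nose; slugs drop out there. They begin to slide at 13 to 20 degrees nose-down; 35 degrees empties it
- collector: clear collecting box, fixed: 130 (x) by 100 (y) by 64 mm high, origin under its centre, z up; x is the direction in which the chute pushes and pours. More than 20 N on the box, head or shutter is too hard
- collector_top (a point): point 69.5 mm above the box's origin, at the height of the steel head plate's upper face; same axes. The head is clamped up to 30 mm either way along x, not measured. Its two guide rails, 38 mm apart (3 mm either side of the chute), flared at the entry, run from x = -66 to 35 mm in the middle setting, up to 28 mm above this point
- mouth_line (a point): on the box's middle line, 25 mm before its centre (x), 87 mm above the bench; same axes. In the head's middle setting the closed shutter's upright orange tab faces the chute here (tab 36 mm wide, up to z = 108 mm), and the mouth it covers runs from here 21.5 mm along x, 30 mm wide (y). With chute_nose at this height a level chute clears the head by 6 mm
- slug1_center (a point): centre of a brass slug, an upright cylinder of 16 mm diameter, 16 mm high, edges chamfered, 25 g, in the tail of the chute. About the shutter: it is pushed along the box's +x by the nose tips, 21.5 mm, from 2.6 N at first to 5.4 N, then meets a rubber stop of about 8 N/mm; there the mouth is fully open, just before the tab. Released, it springs shut
- slug2_center (a point): centre of a brass slug, an upright cylinder of 16 mm diameter, 16 mm high, edges chamfered, 25 g, in the tail of the chute
- slug3_center (a point): centre of a brass slug, an upright cylinder of 16 mm diameter, 16 mm high, edges chamfered, 25 g, in the tail of the chute
- rest_top (a point): middle of the upper face of the chute's rest, a fixed pad 210 mm (x) by 75 mm (y) with a black rubber top 20 mm above the bench, on which the chute lies, nose towards the rest's x
- dish_center (a point): centre of a loose glass dish, 84 mm across, 16 mm high
- vial_center (a point): centre of a loose amber vial, 44 mm across, 85 mm high
- flask_center (a point): centre of a loose white bottle, 60 mm across, 130 mm high
- brush: loose brush, 170 mm long, lying on the bench near the robot
There are look-alikes about, which are no part of the job. Leave any red look-alike of the part that bears rest_top alone.

How it is judged:
On the way:
1. all three slugs are inside the collecting box (x of slug1_center in the frame of collector between -0.061 and 0.061 m and y of slug1_center in the frame of collector between -0.046 and 0.046 m and height (world z) of each of slug1_center, slug2_center, slug3_center below 0.06 m and x of slug2_center in the frame of collector between -0.061 and 0.061 m and y of slug2_center in the frame of collector between -0.046 and 0.046 m and x of slug3_center in the frame of collector between -0.061 and 0.061 m and y of slug3_center in the frame of collector between -0.046 and 0.046 m), for 0.2 s.
At the end, for the whole second after the job is handed in: all three slugs lie inside the collecting box; the chute lies on its rest, right way up, level within 5 degrees, its underside within 4 mm of the rubber and its handle within 30 mm of the rest's middle; slugs and chute are at rest (all of step 1 and horizontal distance between chute_grip and rest_top below 0.03 m and angle between chute_grip's own z axis and vertical below 0.087 rad and z of chute_grip in the frame of rest_top between 0.054 and 0.062 m and linear speed of each of chute, slug1, slug2, slug3 below 0.02 m/s); the robot touches nothing.
It fails at once if more than 20 N between the chute, or the robot, and the collecting box or its shutter (contact force between any of chute, the arm, the fingers and collector above 20 N).
It fails at once if the dish, vial, flask or brush moved by more than 20 mm (distance of any of dish_center, vial_center, flask_center, brush from where it was at the start of the episode above 0.02 m).
It also fails if it takes over 64 s, if anything falls off the work surface, if the arm or the gripper's body presses on something with over 40 N, if the wrist force passes 120 N, or if a joint passes its speed limit or range.

## Working session

There is one attempt and no reset: what is moved stays moved. The work goes in short steps, Python scripts to look and compute and a tool call to move; the robot and the scene stay as the last step left them, time stands still between calls to the robot, and variables do not carry over. Pictures are saved under pics/ and viewed, and the job is handed in when it is done.

Besides the shell and the picture viewer there is one more tool, called after "Emit:" by a JSON object that holds its "name" and its "arguments", one argument or row to a line. arm_command: Moves the arm, as the interface text tells. Its arguments: {"type":"object","properties":{"delta_pos":{"type":"array","items":{"type":"array","items":{"type":"number"}}},"turn":{"type":"array","items":{"type":"array","items":{"type":"number"}}},"hand":{"type":"array","items":{"type":"number"}},"newtons":{"type":"number"}},"required":["delta_pos","turn","hand"]}

```bash
ls; mkdir -p pics; python3 - <<'E'
from plant import r
import cv2,numpy as np
s=r.state()
print({k:np.round(v,4).tolist() for k,v in s.items()})
for c in ["scene","top","wrist"]:
    im=r.read_camera(c); cv2.imwrite(f"pics/{c}0.png",im)
    k=r.calibration(c); print(c,np.round(k["intrinsics"],1).tolist(),np.round(k["R"],3).tolist(),np.round(k["t"],3).tolist())
E
```

```text
pics
{'clock': 0.0, 'joint_pos': [-1.2602, 0.327, -0.1936, 1.052, 0.0, 1.4366], 'qvel': [0.0007, 0.0011, 0.0008, -0.001, 0.0006, 0.0009], 'effort': [-0.0028, -44.3395, 26.2443, 0.0153, -0.0001, 0.0], 'tool_pos': [0.2366, -0.4962, 0.4039], 'tool_rot': [-0.4467, 1.9768, -1.9731], 'force': [0.079, -0.9493, 0.051], 'wrist_torque': [-0.0513, 0.0179, 0.0567], 'grip_width': 0.0855}
scene [[382.0, 0.0, 259.3], [0.0, 382.0, 186.3], [0.0, 0.0, 1.0]] [[-0.436, 0.9, -0.012], [0.747, 0.355, -0.562], [-0.501, -0.255, -0.827]] [0.387, -0.275, 1.491]
top [[377.8, 0.0, 252.8], [0.0, 377.8, 196.2], [0.0, 0.0, 1.0]] [[0.018, -1.0, 0.012], [-0.999, -0.018, -0.045], [0.045, -0.011, -0.999]] [-0.205, 0.537, 1.322]
wrist [[331.7, 0.0, 255.2], [0.0, 331.7, 190.2], [0.0, 0.0, 1.0]] [[0.43, -0.903, -0.0], [-0.872, -0.415, 0.26], [-0.235, -0.111, -0.966]] [-0.549, -0.033, 0.376]
```

View pics/scene0.png

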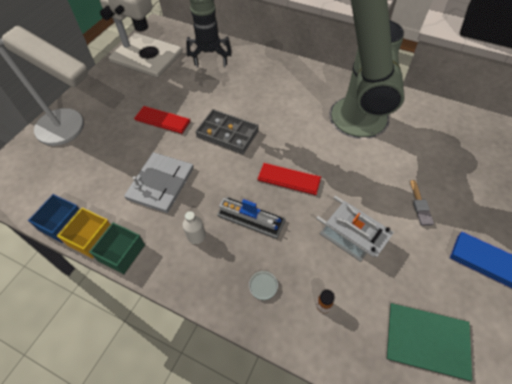

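View pics/top0.png

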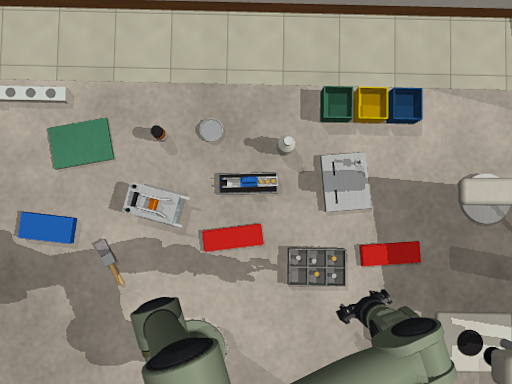

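View pics/wrist0.png

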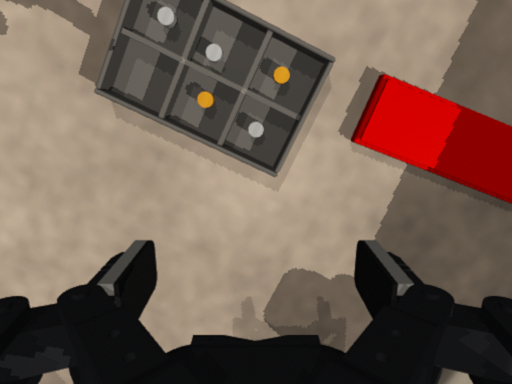

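```bash
python3 - <<'E'
import cv2,numpy as np
t=cv2.imread("pics/top0.png"); s=cv2.imread("pics/scene0.png")
a=cv2.resize(t[155:245,110:290],None,fx=4.4,fy=4.4,interpolation=cv2.INTER_CUBIC)
cv2.imwrite("pics/cropt.png",a)
b=cv2.resize(s[150:270,205:405],None,fx=4,fy=4,interpolation=cv2.INTER_CUBIC)
cv2.imwrite("pics/crops.png",b)
from plant import r
for n in ["chute_grip","chute_nose","chute_floor","collector","collector_top","mouth_line","rest_top","slug1_center","dish_center","vial_center","flask_center","brush"]:
  for c in ["top","scene"]:
    print(n,c,[(np.round(d["at"],1).tolist(),round(d["score"],2)) for d in r.spot_in(n,c)][:4])
E
```

```text
chute_grip top [([248.6, 179.4], 0.82)]
chute_grip scene [([252.5, 212.9], 0.88)]
chute_nose top [([248.5, 182.4], 0.57)]
chute_nose scene [([250.8, 210.7], 0.6)]
chute_floor top [([247.7, 183.8], 0.86)]
chute_floor scene [([247.2, 212.0], 0.91), ([354.3, 233.7], 0.39)]
collector top [([157.1, 204.3], 0.87)]
collector scene [([355.0, 232.6], 0.78)]
collector_top top [([153.8, 203.3], 0.66)]
collector_top scene [([353.3, 231.8], 0.63)]
mouth_line top [([152.1, 204.5], 0.95)]
mouth_line scene [([353.0, 234.0], 0.66)]
rest_top top [([391.3, 253.8], 0.8), ([242.0, 187.2], 0.61), ([230.6, 235.8], 0.6)]
rest_top scene [([161.8, 118.5], 0.83), ([286.5, 181.4], 0.6), ([250.7, 222.4], 0.56)]
slug1_center top []
slug1_center scene []
dish_center top [([212.2, 129.3], 0.97)]
dish_center scene [([264.8, 284.2], 0.71)]
vial_center top [([157.9, 131.5], 0.65)]
vial_center scene [([324.9, 301.5], 0.86)]
flask_center top [([284.2, 144.9], 0.66)]
flask_center scene [([196.3, 227.2], 0.73)]
brush top [([107.8, 259.5], 0.63), ([247.5, 183.7], 0.24)]
brush scene [([421.1, 208.2], 0.62)]
```

View pics/cropt.png

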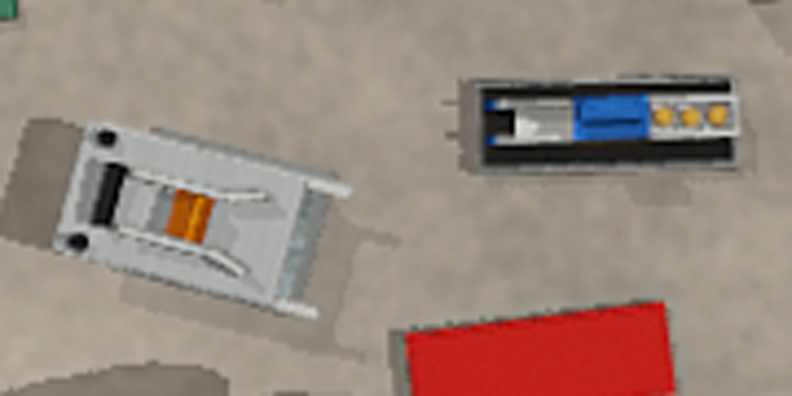

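View pics/crops.png

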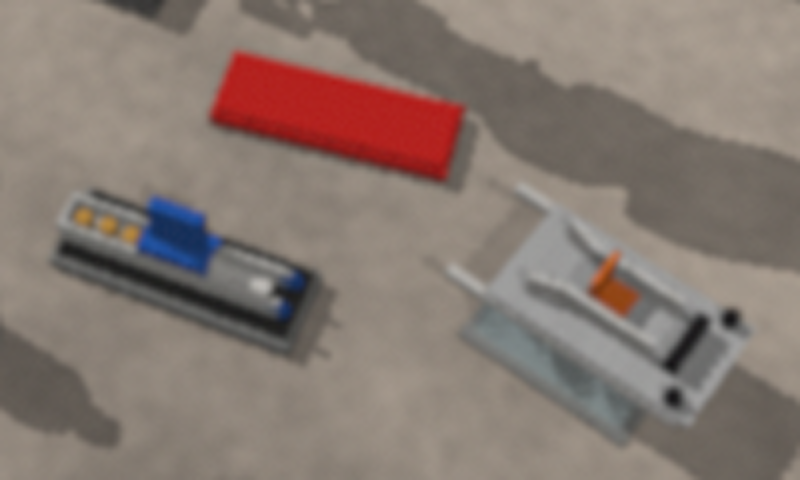

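```bash
cat > h.py <<'E'
import numpy as np,cv2
from scipy.spatial.transform import Rotation as Ro
def back(k,uv,z):
    K,R,t=np.array(k["intrinsics"]),np.array(k["R"]),np.array(k["t"]).ravel()
    d=R.T@np.linalg.inv(K)@np.array([uv[0],uv[1],1.0]); c=-R.T@t
    return c+d*(z-c[2])/d[2]
def proj(k,X):
    K,R,t=np.array(k["intrinsics"]),np.array(k["R"]),np.array(k["t"]).ravel()
    p=(K@(R@np.atleast_2d(X).T+t[:,None])); return (p[:2]/p[2]).T
def tri(ks,uvs):
    A=[];b=[]
    for k,uv in zip(ks,uvs):
        K,R,t=np.array(k["intrinsics"]),np.array(k["R"]),np.array(k["t"]).ravel()
        d=R.T@np.linalg.inv(K)@np.array([uv[0],uv[1],1.0]);d/=np.linalg.norm(d); c=-R.T@t
        P=np.eye(3)-np.outer(d,d);A.append(P);b.append(P@c)
    return np.linalg.lstsq(np.vstack(A),np.hstack(b),rcond=None)[0]
E
python3 - <<'E'
from h import *
from plant import r
k=r.calibration("top"); ks=r.calibration("scene")
c=lambda u,v:(110+u/4.4,155+v/4.4)
for n,u,v,z in [("handle L",577,118,.1),("handle R",648,118,.1),("restTL",478,82,.02),("restTR",737,80,.02),("restBL",478,168,.02),("restBR",737,165,.02),("tab top",195,215,.108),("railTipU",265,196,.0975),("railTipD",240,272,.0975),("headUL",88,125,.0695),("headDL",57,245,.0695),("railback U",130,175,.0975),("railback D",115,228,.0975)]:
    print(n,np.round(back(k,c(u,v),z),4))
print(tri([k,ks],[(248.6,179.4),(252.5,212.9)]),tri([k,ks],[(157.1,204.3),(355,232.6)]))
s=r.state();print(Ro.from_rotvec(s["tool_rot"]).as_matrix().round(3))
E
```

```text
handle L [ 0.5841 -0.1547  0.1   ]
handle R [ 0.5851 -0.2081  0.1   ]
restTL [ 0.6182 -0.0733  0.02  ]
restTR [ 0.6237 -0.2808  0.02  ]
restBL [ 0.5492 -0.0748  0.02  ]
restBR [ 0.5554 -0.2818  0.02  ]
tab top [0.5059 0.1276 0.108 ]
railTipU [0.5213 0.0782 0.0975]
railTipD [0.4641 0.0953 0.0975]
headUL [0.5743 0.221  0.0695]
headDL [0.4819 0.2417 0.0695]
railback U [0.5352 0.1796 0.0975]
railback D [0.4953 0.1896 0.0975]
[ 0.59446581 -0.17268396  0.0443526 ] [0.5054423  0.14286259 0.01746678]
[[-0.903  0.     0.43 ]
 [-0.43  -0.    -0.903]
 [-0.    -1.     0.   ]]
```

Emit:
{"name": "arm_command", "arguments": {
  "delta_pos": [
    [1, 0.9, 0],
    [1, 0.9, 0],
    [1, 0.9, 0],
    [1, 0.9, 0],
    [1, 0.9, 0],
    [1, 0.9, 0],
    [1, 0.9, 0],
    [1, 0.9, 0]
  ],
  "turn": [
    [0, 0, 0.8],
    [0, 0, 0.8],
    [0, 0, 0.8],
    [0, 0, 0.8],
    [0, 0, 0.8],
    [0, 0, 0.8],
    [0, 0, 0.8],
    [0, 0, 0.8]
  ],
  "hand": [-1, -1, -1, -1, -1, -1, -1, -1]
}}

```text
clock: 2.35
tool_pos: [0.4374, -0.3157, 0.4048]
tool_rot: [-0.96, 1.534, -1.535]
force: [0.0, 0.6, -0.6]
grip_width: 0.0853
```

Emit:
{"name": "arm_command", "arguments": {
  "delta_pos": [
    [1, 0.9, 0],
    [1, 0.9, 0],
    [1, 0.9, 0],
    [1, 0.9, 0],
    [1, 0.9, 0],
    [0.9, 0.9, 0],
    [0, 0, 0]
  ],
  "turn": [
    [0, 0, 0.8],
    [0, 0, 0.8],
    [0, 0, 0.8],
    [0, 0, 0.8],
    [0, 0, 0.8],
    [0, 0, 0.6],
    [0, 0, 0]
  ],
  "hand": [-1, -1, -1, -1, -1, -1, -1]
}}

```text
clock: 3.22
tool_pos: [0.5853, -0.18, 0.4044]
tool_rot: [-1.222, 1.188, -1.188]
force: [-0.2, -0.4, -0.2]
grip_width: 0.0854
```

```bash
python3 - <<'E'
from h import *
from plant import r
s=r.state();print(s["tool_pos"],Ro.from_rotvec(s["tool_rot"]).as_matrix().round(3),s["force"],s["joint_pos"])
k=r.calibration("wrist");im=r.read_camera("wrist");cv2.imwrite("pics/w1.png",im)
np.savez("k1.npz",**{a:np.array(b) for a,b in k.items()})
print("cam",-np.array(k["R"]).T@np.array(k["t"]).ravel(),np.array(k["R"]).round(3))
print(back(k,(255,190),.08))
E
```

```text
[ 0.58525012 -0.18000229  0.40438914] [[ 0.029  0.     1.   ]
 [-1.     0.     0.029]
 [-0.    -1.     0.   ]] [-0.2067058  -0.35557489 -0.18267412] [-4.18912672e-01  4.42787205e-01 -1.82856286e-02  1.10969524e+00
  1.75495231e-04  1.12308430e+00]
cam [ 0.58337582 -0.11383674  0.3717724 ] [[ 1.     0.028  0.001]
 [ 0.027 -0.965  0.261]
 [ 0.008 -0.261 -0.965]]
[ 0.58560419 -0.19253789  0.08      ]
```

View pics/w1.png

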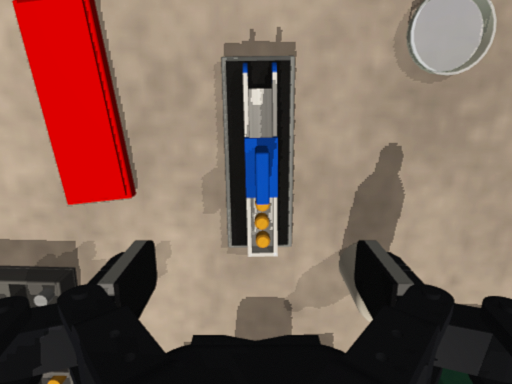

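```bash
python3 - <<'E'
from h import *
from plant import r
im=cv2.imread("pics/w1.png")
cv2.imwrite("pics/w1c.png",cv2.resize(im[45:265,190:330],None,fx=2.7*1.0,fy=2.7,interpolation=cv2.INTER_CUBIC))
k=r.calibration("top");ks=r.calibration("scene")
for n,a,b in [("flask",(284.2,144.9),(196.3,227.2)),("dish",(212.2,129.3),(264.8,284.2)),("vial",(157.9,131.5),(324.9,301.5))]:
    print(n,tri([k,ks],[a,b]),back(k,a,.06))
E
```

```text
flask [ 0.71675104 -0.29735664  0.05562417] [ 0.71734368 -0.29936721  0.06      ]
dish [ 0.77481508 -0.04183403  0.01233018] [ 0.76638277 -0.05115982  0.06      ]
vial [0.75756183 0.13660528 0.04894866] [0.75499918 0.1344747  0.06      ]
```

View pics/w1c.png

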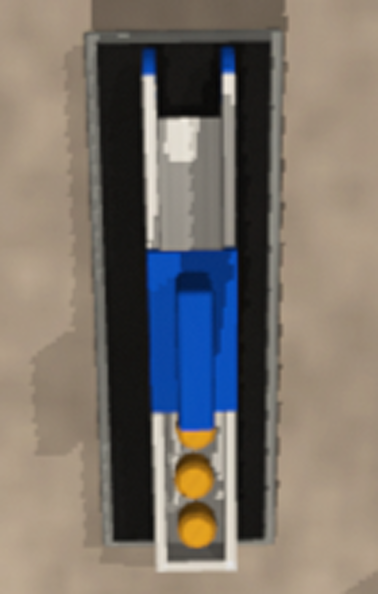

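```bash
python3 - <<'E'
from h import *
k=dict(np.load("k1.npz"))
c=lambda u,v:(190+u/2.7,45+v/2.7)
for n,u,v,z in [("hFL",177,290,.1),("hFR",214,290,.1),("hBL",179,430,.1),("hBR",214,430,.1),("tailL",156,570,.042),("tailR",238,570,.042),("noseL",142,48,.041),("noseR",235,48,.041),("restFL",88,35,.02),("restFR",282,33,.02),("restBL",106,542,.02),("restBR",272,543,.02),("s",197,524,.04)]:
    print(n,np.round(back(k,c(u,v),z),4))
E
```

```text
hFL [ 0.585  -0.1551  0.1   ]
hFR [ 0.5963 -0.1548  0.1   ]
hBL [ 0.5869 -0.1998  0.1   ]
hBR [ 0.598  -0.1995  0.1   ]
tailL [ 0.5801 -0.2775  0.042 ]
tailR [ 0.6132 -0.2766  0.042 ]
noseL [ 0.5709 -0.0801  0.041 ]
noseR [ 0.6031 -0.0792  0.041 ]
restFL [ 0.5502 -0.0741  0.02  ]
restFR [ 0.6213 -0.0714  0.02  ]
restBL [ 0.5583 -0.276   0.02  ]
restBR [ 0.6291 -0.2745  0.02  ]
s [ 0.596  -0.2579  0.04  ]
```

Emit:
{"name": "arm_command", "arguments": {
  "delta_pos": [
    [0.24, 0.1, -0.8],
    [0, 0, -1],
    [0, 0, -1],
    [0, 0, -1],
    [0, 0, -1],
    [0, 0, -1],
    [0, 0, -1],
    [0, 0, 0]
  ],
  "turn": [
    [0, 0, 0.2],
    [0, 0, 0],
    [0, 0, 0],
    [0, 0, 0],
    [0, 0, 0],
    [0, 0, 0],
    [0, 0, 0],
    [0, 0, 0]
  ],
  "hand": [-1, -1, -1, -1, -1, -1, -1, -1]
}}

```text
clock: 4.28
tool_pos: [0.5885, -0.1795, 0.2329]
tool_rot: [-1.232, 1.18, -1.173]
force: [-0.7, -0.4, 0.5]
grip_width: 0.0854
```

```bash
python3 - <<'E'
from h import *
from plant import r
s=r.state();print(s["tool_pos"],s["force"])
im=r.read_camera("wrist");cv2.imwrite("pics/w2.png",im)
k=r.calibration("wrist")
g=np.array(s["tool_pos"])-[0,0,.133]
print(proj(k,[g]))
E
```

```text
[ 0.58846412 -0.17947531  0.23288878] [-0.71928309 -0.43309283  0.53516591]
[[253.49632065 296.89313502]]
```

View pics/w2.png

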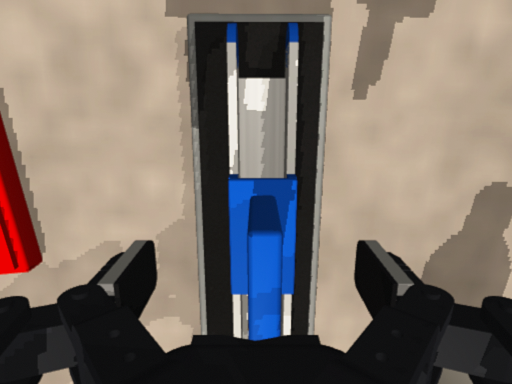

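Emit:
{"name": "arm_command", "arguments": {
  "delta_pos": [
    [0.13, 0.08, 0.05],
    [0, 0, 0],
    [0, 0, 0],
    [0, 0, 0],
    [0, 0, 0],
    [0, 0, 0],
    [0, 0, 0],
    [0, 0, 0]
  ],
  "turn": [
    [0, 0, 0],
    [0, 0, 0],
    [0, 0, 0],
    [0, 0, 0],
    [0, 0, 0],
    [0, 0, 0],
    [0, 0, 0],
    [0, 0, 0]
  ],
  "hand": [-1, -0.2, 0.2, 0.4, 0.6, 0.8, 1, 1],
  "newtons": 100
}}

```text
clock: 5.32
tool_pos: [0.5932, -0.1769, 0.2357]
tool_rot: [-1.231, 1.175, -1.174]
force: [-0.2, 0.8, -0.5]
grip_width: 0.011
```

```bash
python3 - <<'E'
from h import *
from plant import r
s=r.state();print(s["tool_pos"],Ro.from_rotvec(s["tool_rot"]).as_matrix().round(3).tolist(),s["force"],s["wrist_torque"],s["grip_width"])
im=r.read_camera("wrist");cv2.imwrite("pics/w3.png",im)
E
```

```text
[ 0.59324684 -0.17688702  0.23573243] [[0.047, -0.001, 0.999], [-0.999, 0.0, 0.047], [-0.0, -1.0, -0.001]] [-0.23979695  0.79100733 -0.47509193] [ 0.00680404  0.17003018 -0.05525751] 0.010971423747271357
```

View pics/w3.png

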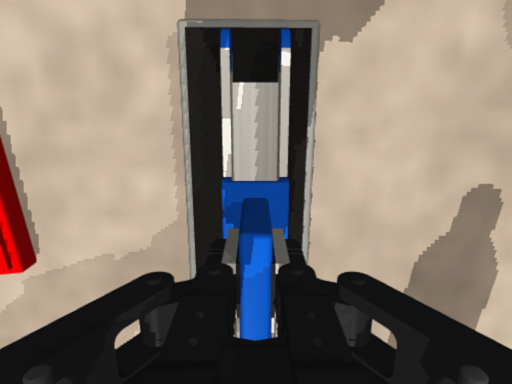

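Emit:
{"name": "arm_command", "arguments": {
  "delta_pos": [
    [0, 0, 0.4],
    [0, 0, 0.8],
    [0, 0, 1],
    [-0.6, 0.5, 1],
    [-0.9, 0.7, 1],
    [-0.9, 0.8, 0.8],
    [-0.9, 0.8, 0],
    [-0.9, 0.8, 0]
  ],
  "turn": [
    [0, 0, 0],
    [0, 0, 0],
    [0, 0, 0],
    [0, 0, -0.5],
    [0, 0, -0.5],
    [0, 0, -0.5],
    [0, 0, -0.5],
    [0, 0, -0.5]
  ],
  "hand": [1, 1, 1, 1, 1, 1, 1, 1]
}}

```text
clock: 6.38
tool_pos: [0.4877, -0.0864, 0.3619]
tool_rot: [-1.098, 1.366, -1.368]
force: [-0.2, -0.4, -2.0]
grip_width: 0.0109
```

Emit:
{"name": "arm_command", "arguments": {
  "delta_pos": [
    [-0.7, 0.7, 0],
    [0, 0, 0],
    [0, 0, 0]
  ],
  "turn": [
    [0, 0, 0],
    [0, 0, 0],
    [0, 0, 0]
  ],
  "hand": [1, 1, 1]
}}

```text
clock: 6.75
tool_pos: [0.4716, -0.0699, 0.3616]
tool_rot: [-1.099, 1.364, -1.367]
force: [0.9, -0.1, -2.2]
grip_width: 0.0109
```

```bash
cat > look.py <<'E'
import sys
from h import *
from plant import r
n=sys.argv[1]
s=r.state();R=Ro.from_rotvec(s["tool_rot"]).as_matrix()
print(s["clock"],np.round(s["tool_pos"],4),R.round(3).tolist(),np.round(s["force"],2),np.round(s["wrist_torque"],3),s["grip_width"])
k=r.calibration("wrist");im=r.read_camera("wrist");cv2.imwrite(f"pics/{n}.png",im)
np.savez(f"k{n}.npz",**{a:np.array(b) for a,b in k.items()})
E
python3 look.py w4
```

```text
6.75 [ 0.4716 -0.0699  0.3616] [[-0.213, 0.002, 0.977], [-0.977, -0.001, -0.213], [0.0, -1.0, 0.002]] [ 0.88 -0.14 -2.23] [ 0.112  0.008 -0.012] 0.010942793222602838
```

View pics/w4.png

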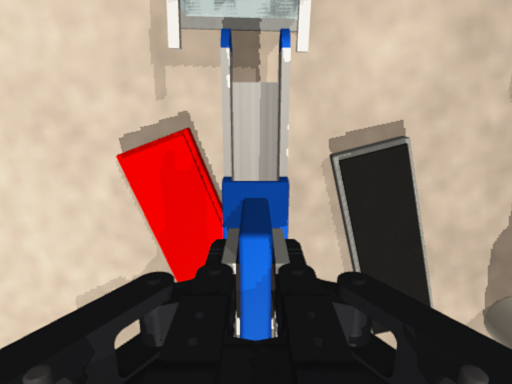

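Emit:
{"name": "arm_command", "arguments": {
  "delta_pos": [
    [-0.55, 0.95, 0.4],
    [-0.55, 0.95, 0.4],
    [-0.55, 0.95, 0.4],
    [-0.55, 0.95, 0.4],
    [-0.5, 0.9, 0],
    [0, 0, 0],
    [0, 0, 0]
  ],
  "turn": [
    [0, 0, 0],
    [0, 0, 0],
    [0, 0, 0],
    [0, 0, 0],
    [0, 0, 0],
    [0, 0, 0],
    [0, 0, 0]
  ],
  "hand": [1, 1, 1, 1, 1, 1, 1]
}}

```text
clock: 7.68
tool_pos: [0.4042, 0.0475, 0.4011]
tool_rot: [-1.099, 1.365, -1.367]
force: [0.5, 0.7, -3.3]
grip_width: 0.0104
```

```bash
python3 look.py w5
```

```text
7.675 [0.4042 0.0475 0.4011] [[-0.214, 0.001, 0.977], [-0.977, -0.001, -0.214], [0.0, -1.0, 0.001]] [ 0.51  0.73 -3.32] [ 0.047 -0.023 -0.022] 0.010417720142532037
```

View pics/w5.png

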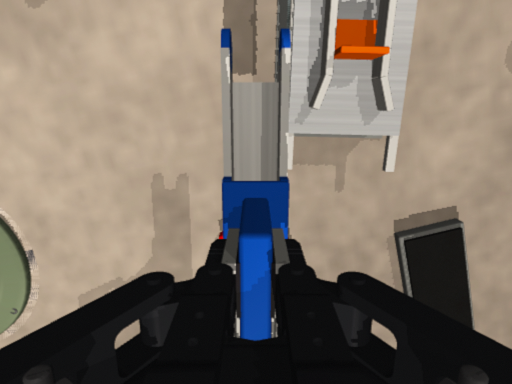

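```bash
python3 - <<'E'
import cv2
im=cv2.imread("pics/w5.png")
cv2.imwrite("pics/w5c.png",cv2.resize(im[0:140,290:430],None,fx=4.2,fy=4.2,interpolation=cv2.INTER_CUBIC))
E
```

```text
(no output)
```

View pics/w5c.png

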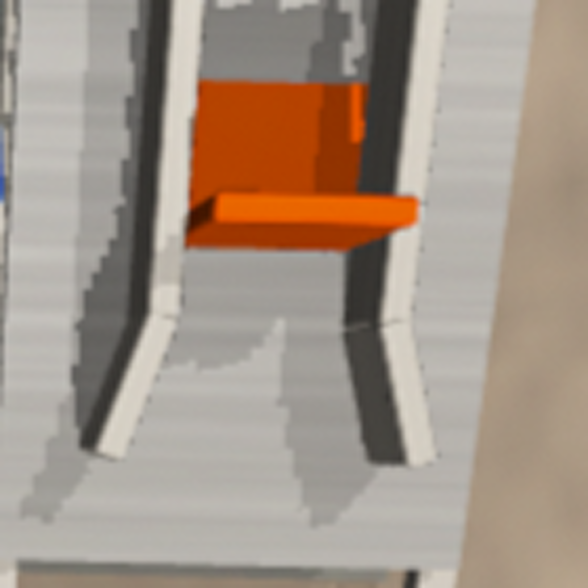

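```bash
python3 - <<'E'
from h import *
k=dict(np.load("kw5.npz"))
c=lambda u,v:np.round(back(k,(290+u/4.2,v/4.2),Z),4)
Z=.108; a,b=c(215,222),c(418,222);print("tab",a,b,np.linalg.norm(a-b),(a+b)/2)
d=b-a;print("yaw from tab",np.degrees(np.arctan2(d[0]*1, -d[1]))  , "x dir yaw",np.degrees(np.arctan2(d[1],d[0]))+90)
Z=.0975
L0,L1,R0,R1=c(178,316),c(203,2),c(383,322),c(420,2)
print(L0,L1,R0,R1,"w",np.linalg.norm((L0-R0)[:2]),np.linalg.norm((L1-R1)[:2]))
for p,q in[(L0,L1),(R0,R1)]:
  e=q-p;print("rail yaw",np.degrees(np.arctan2(e[1],e[0])))
print("mid",(L0+R0)/2,(L1+R1)/2); m=(L1+R1-L0-R0)/2;print(np.degrees(np.arctan2(m[1],m[0])))
print("flare ends in",c(125,460),c(405,465))
k4=dict(np.load("kw4.npz"))
# chute check w5: nose tips
s=np.array([.4042,.0475,.4011]);
print("nose expected px",proj(k,[s+np.r_[.214*.1,.977*.1,-.1577-.047]]))
for n,u,v in [("FL",333,152),("FR",409,138)]: print(n,back(k4,(u,v),.02))
E
python3 - <<'E'
import cv2
im=cv2.imread("pics/w4.png")
cv2.imwrite("pics/w4c.png",cv2.resize(im[120:345,310:450],None,fx=2.6,fy=2.6,interpolation=cv2.INTER_CUBIC))
E
```

```text
tab [0.4874 0.1314 0.108 ] [0.522  0.1238 0.108 ] 0.03542485003496841 [0.5047 0.1276 0.108 ]
yaw from tab 77.61153684669148 x dir yaw 77.61153684669148
[0.4812 0.1176 0.0975] [0.4935 0.168  0.0975] [0.518  0.1085 0.0975] [0.5305 0.1599 0.0975] w 0.03790844233149128 0.03787624585409698
rail yaw 76.28518810812157
rail yaw 76.3315373189518
mid [0.4996  0.11305 0.0975 ] [0.512   0.16395 0.0975 ]
76.30858807858516
flare ends in [0.4674 0.0942 0.0975] [0.519  0.0819 0.0975]
nose expected px [[254.59310589  26.46037334]]
FL [ 0.54772097 -0.06663229  0.02      ]
FR [ 0.61856361 -0.0688442   0.02      ]
```

View pics/w4c.png

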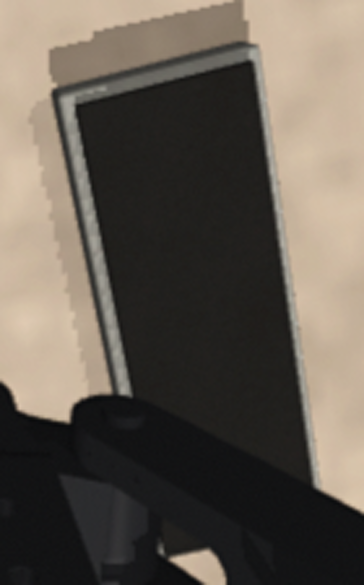

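Emit:
{"name": "arm_command", "arguments": {
  "delta_pos": [
    [0.61, -0.85, 0],
    [0.61, -0.85, 0],
    [0.61, -0.85, 0],
    [0.61, -0.85, -0.6],
    [0, 0, -1],
    [0, 0, -1],
    [0, 0, -1],
    [0, 0, -0.7]
  ],
  "turn": [
    [0, 0, -0.1],
    [0, 0, 0],
    [0, 0, 0],
    [0, 0, 0],
    [0, 0, 0],
    [0, 0, 0],
    [0, 0, 0],
    [0, 0, 0]
  ],
  "hand": [1, 1, 1, 1, 1, 1, 1, 1]
}}

```text
clock: 8.72
tool_pos: [0.4646, -0.038, 0.292]
tool_rot: [-1.094, 1.375, -1.374]
force: [0.2, 0.4, -2.6]
grip_width: 0.0108
```

Emit:
{"name": "arm_command", "arguments": {
  "delta_pos": [
    [0, 0, 0],
    [0, 0, 0]
  ],
  "turn": [
    [0, 0, 0],
    [0, 0, 0]
  ],
  "hand": [1, 1]
}}

```text
clock: 8.98
tool_pos: [0.465, -0.0376, 0.2939]
tool_rot: [-1.093, 1.373, -1.374]
force: [-0.5, 0.6, -3.3]
grip_width: 0.0109
```

```bash
python3 look.py w6; python3 - <<'E'
from h import *
from plant import r
im=r.read_camera("top");cv2.imwrite("pics/t6.png",cv2.resize(im[155:245,110:290],None,fx=4.4,fy=4.4,interpolation=cv2.INTER_CUBIC))
E
```

```text
8.975 [ 0.465  -0.0376  0.2939] [[-0.224, 0.001, 0.975], [-0.975, -0.0, -0.224], [0.0, -1.0, 0.001]] [-0.52  0.59 -3.31] [0.131 0.    0.032] 0.010945906480335872
```

View pics/w6.png

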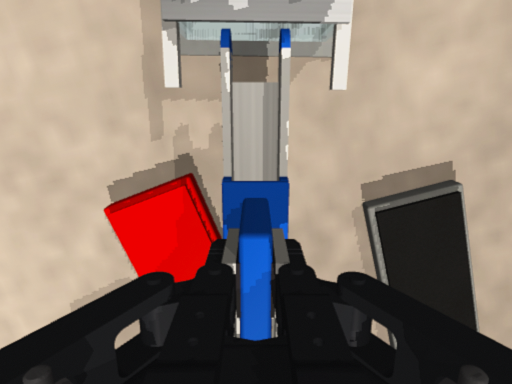

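Emit:
{"name": "arm_command", "arguments": {
  "delta_pos": [
    [0.135, 0.585, -0.06],
    [0.135, 0.585, 0],
    [0.135, 0.585, 0],
    [0.09, 0.39, 0],
    [0, 0, 0]
  ],
  "turn": [
    [0, 0, 0],
    [0, 0, 0],
    [0, 0, 0],
    [0, 0, 0],
    [0, 0, 0]
  ],
  "hand": [1, 1, 1, 1, 1]
}}

```text
clock: 9.7
tool_pos: [0.4769, 0.0176, 0.2919]
tool_rot: [-1.095, 1.372, -1.372]
force: [-0.8, 0.2, -3.4]
grip_width: 0.0109
```

```bash
python3 look.py w7; python3 - <<'E'
from h import *
from plant import r
im=r.read_camera("scene");cv2.imwrite("pics/s7.png",cv2.resize(im[150:270,205:405],None,fx=4,fy=4,interpolation=cv2.INTER_CUBIC))
E
```

```text
9.7 [0.4769 0.0176 0.2919] [[-0.222, -0.0, 0.975], [-0.975, -0.0, -0.222], [0.0, -1.0, 0.0]] [-0.83  0.21 -3.4 ] [ 0.009 -0.004 -0.009] 0.010896800675685093
```

View pics/w7.png

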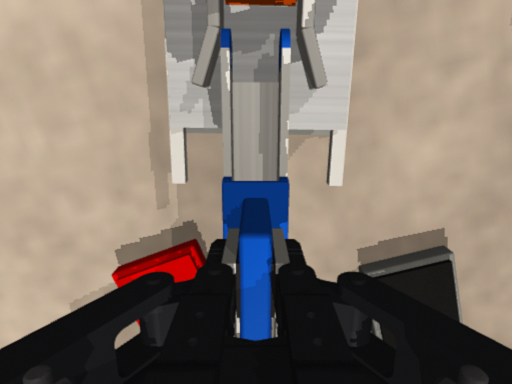

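View pics/s7.png

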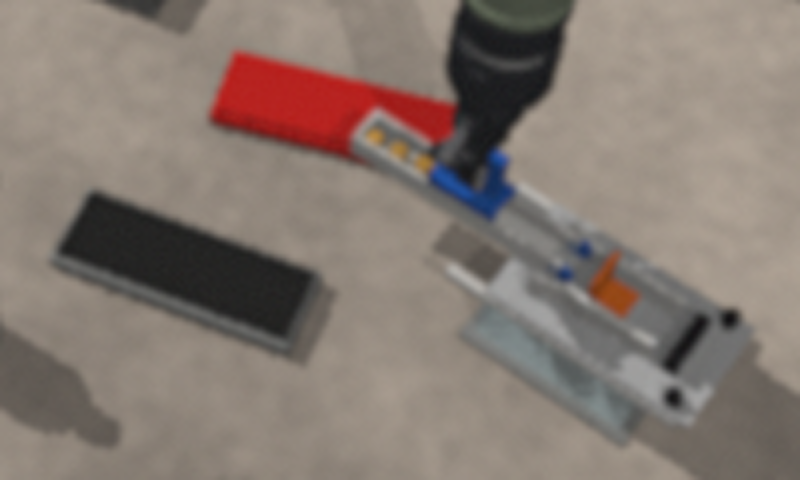

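Emit:
{"name": "arm_command", "arguments": {
  "delta_pos": [
    [0.075, 0.19, 0],
    [0.045, 0.195, 0],
    [0.045, 0.195, 0],
    [0, 0, 0]
  ],
  "turn": [
    [0, 0, 0],
    [0, 0, 0],
    [0, 0, 0],
    [0, 0, 0]
  ],
  "hand": [1, 1, 1, 1]
}}

```text
clock: 10.3
tool_pos: [0.481, 0.0313, 0.292]
tool_rot: [-1.094, 1.373, -1.373]
force: [-0.3, -1.5, -3.2]
grip_width: 0.0107
```

Emit:
{"name": "arm_command", "arguments": {
  "delta_pos": [
    [0.045, 0.195, 0],
    [0.045, 0.195, 0],
    [0, 0, 0]
  ],
  "turn": [
    [0, 0, 0],
    [0, 0, 0],
    [0, 0, 0]
  ],
  "hand": [1, 1, 1]
}}

```text
clock: 10.68
tool_pos: [0.4833, 0.041, 0.292]
tool_rot: [-1.095, 1.373, -1.374]
force: [-0.6, -4.1, -1.6]
grip_width: 0.0107
```

Emit:
{"name": "arm_command", "arguments": {
  "delta_pos": [
    [0.036, 0.156, 0],
    [0.027, 0.117, 0],
    [0, 0, 0]
  ],
  "turn": [
    [0, 0, 0],
    [0, 0, 0],
    [0, 0, 0]
  ],
  "hand": [1, 1, 1]
}}

```text
clock: 11.05
tool_pos: [0.4849, 0.0478, 0.2919]
tool_rot: [-1.094, 1.373, -1.374]
force: [-0.9, -4.0, -1.1]
grip_width: 0.011
```

Emit:
{"name": "arm_command", "arguments": {
  "delta_pos": [
    [0.009, 0.039, 0],
    [0, 0, 0]
  ],
  "turn": [
    [0, 0, 0],
    [0, 0, 0]
  ],
  "hand": [1, 1]
}}

```text
clock: 11.3
tool_pos: [0.485, 0.0486, 0.292]
tool_rot: [-1.094, 1.373, -1.374]
force: [-0.7, -5.2, -1.2]
grip_width: 0.0109
```

Emit:
{"name": "arm_command", "arguments": {
  "delta_pos": [
    [0.009, 0.039, 0],
    [0, 0, 0]
  ],
  "turn": [
    [0, 0, 0],
    [0, 0, 0]
  ],
  "hand": [1, 1]
}}

```text
clock: 11.55
tool_pos: [0.4852, 0.0495, 0.292]
tool_rot: [-1.094, 1.373, -1.374]
force: [-0.6, -5.3, -0.8]
grip_width: 0.0108
```

Emit:
{"name": "arm_command", "arguments": {
  "delta_pos": [
    [0.009, 0.039, 0],
    [0, 0, 0]
  ],
  "turn": [
    [0, 0, 0],
    [0, 0, 0]
  ],
  "hand": [1, 1]
}}

```text
clock: 11.8
tool_pos: [0.4855, 0.0505, 0.292]
tool_rot: [-1.094, 1.373, -1.374]
force: [-0.5, -4.9, -2.0]
grip_width: 0.0111
```

Emit:
{"name": "arm_command", "arguments": {
  "delta_pos": [
    [0.009, 0.039, 0],
    [0, 0, 0]
  ],
  "turn": [
    [0, 0, 0],
    [0, 0, 0]
  ],
  "hand": [1, 1]
}}

```text
clock: 12.05
tool_pos: [0.4857, 0.0515, 0.292]
tool_rot: [-1.094, 1.373, -1.374]
force: [-1.3, -5.4, 0.2]
grip_width: 0.0107
```

```bash
python3 look.py w8; python3 - <<'E'
from h import *
from plant import r
im=r.read_camera("scene");cv2.imwrite("pics/s8.png",cv2.resize(im[150:270,205:405],None,fx=4,fy=4,interpolation=cv2.INTER_CUBIC))
E
```

```text
12.05 [0.4857 0.0515 0.292 ] [[-0.224, 0.0, 0.975], [-0.975, -0.0, -0.224], [0.0, -1.0, 0.0]] [-1.26 -5.38  0.23] [-1.068  0.074 -0.112] 0.010725948762603093
```

View pics/w8.png

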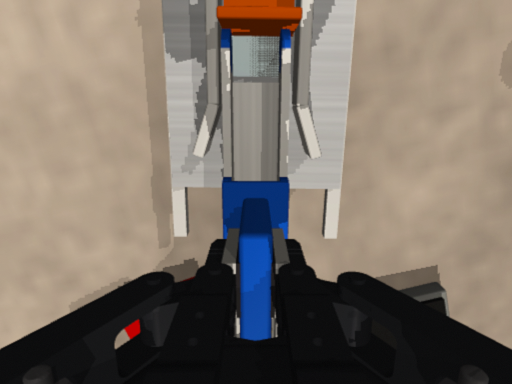

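View pics/s8.png

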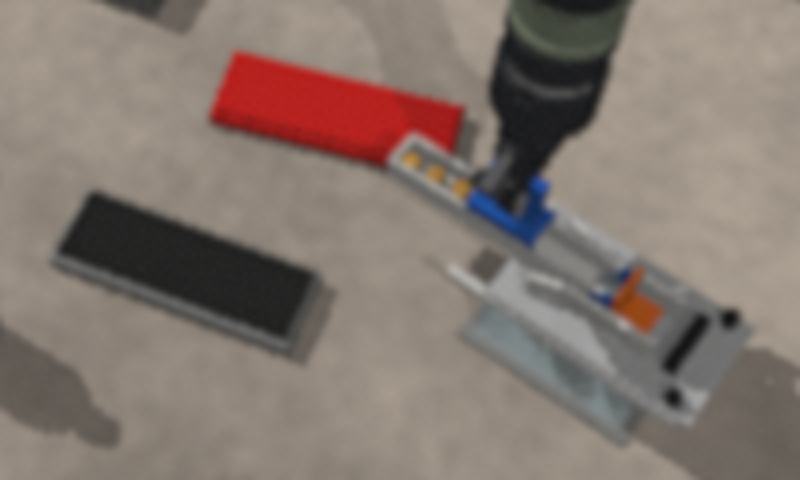

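Emit:
{"name": "arm_command", "arguments": {
  "delta_pos": [
    [0.009, 0.039, 0],
    [0, 0, 0]
  ],
  "turn": [
    [0, 0, 0],
    [0, 0, 0]
  ],
  "hand": [1, 1]
}}

```text
clock: 12.4
tool_pos: [0.4859, 0.0524, 0.292]
tool_rot: [-1.094, 1.373, -1.374]
force: [0.0, -5.0, -0.7]
grip_width: 0.0108
```

Emit:
{"name": "arm_command", "arguments": {
  "delta_pos": [
    [0.005, 0.02, 0],
    [0, 0, 0]
  ],
  "turn": [
    [0, 0, 0],
    [0, 0, 0]
  ],
  "hand": [1, 1]
}}

```text
clock: 12.65
tool_pos: [0.486, 0.0528, 0.292]
tool_rot: [-1.094, 1.373, -1.374]
force: [-1.2, -6.0, -0.3]
grip_width: 0.0106
```

Emit:
{"name": "arm_command", "arguments": {
  "delta_pos": [
    [0.005, 0.02, 0],
    [0, 0, 0]
  ],
  "turn": [
    [0, 0, 0],
    [0, 0, 0]
  ],
  "hand": [1, 1]
}}

```text
clock: 12.9
tool_pos: [0.4861, 0.0531, 0.292]
tool_rot: [-1.095, 1.373, -1.375]
force: [-1.6, -7.6, 0.3]
grip_width: 0.0112
```

Emit:
{"name": "arm_command", "arguments": {
  "delta_pos": [
    [0.005, 0.02, 0],
    [0, 0, 0]
  ],
  "turn": [
    [0, 0, 0],
    [0, 0, 0]
  ],
  "hand": [1, 1]
}}

```text
clock: 13.15
tool_pos: [0.4861, 0.0533, 0.2921]
tool_rot: [-1.096, 1.373, -1.376]
force: [-1.5, -8.4, 1.8]
grip_width: 0.0106
```

Emit:
{"name": "arm_command", "arguments": {
  "delta_pos": [
    [0.005, 0.02, 0],
    [0, 0, 0]
  ],
  "turn": [
    [0, 0, 0],
    [0, 0, 0]
  ],
  "hand": [1, 1]
}}

```text
clock: 13.4
tool_pos: [0.4862, 0.0536, 0.2922]
tool_rot: [-1.096, 1.372, -1.377]
force: [-2.3, -10.2, 1.2]
grip_width: 0.0111
```

Emit:
{"name": "arm_command", "arguments": {
  "delta_pos": [
    [0.049, 0.211, 0.09],
    [0.049, 0.211, 0.087],
    [0, 0, 0]
  ],
  "turn": [
    [-0.244, 0.056, 0],
    [-0.244, 0.056, 0],
    [0, 0, 0]
  ],
  "hand": [1, 1, 1]
}}

```text
clock: 13.78
tool_pos: [0.4887, 0.0643, 0.2969]
tool_rot: [-1.14, 1.351, -1.415]
force: [-2.9, -10.6, 3.5]
grip_width: 0.0109
```

```bash
cat > st.py <<'E'
from h import *
from plant import r
s=r.state();R=Ro.from_rotvec(s["tool_rot"]).as_matrix()
p=np.array(s["tool_pos"]);X=-R[:,0];Z=-R[:,1]
d=np.array([.225,.974,0])
nose=p-.1577*Z+.09*X-.047*Z
print("t",round(s["clock"],2),"tilt",round(np.degrees(np.arcsin(-X[2])),2),"roll",round(np.degrees(R[2,2]),2),"yaw",round(np.degrees(np.arctan2(X[1],X[0])),2),"tip",np.round(nose,4),"along",round(float(nose@d),4),"F along",round(float(-np.array(s["force"])@d),2),np.round(s["force"],1),np.round(s["joint_pos"],2))
E
python3 st.py
```

```text
t 13.78 tilt 3.27 roll 0.03 yaw 77.06 tip [0.5063 0.1405 0.0874] along 0.2507 F along 10.93 [ -2.9 -10.6   3.5] [-0.    0.33 -0.49  0.76 -0.06  1.79]
```

Emit:
{"name": "arm_command", "arguments": {
  "delta_pos": [
    [0.049, 0.214, 0.079],
    [0.049, 0.214, 0.075],
    [0.05, 0.217, 0.067],
    [0.05, 0.217, 0.064],
    [0, 0, 0]
  ],
  "turn": [
    [-0.244, 0.056, 0],
    [-0.244, 0.056, 0],
    [-0.244, 0.056, 0],
    [-0.244, 0.056, 0],
    [0, 0, 0]
  ],
  "hand": [1, 1, 1, 1, 1]
}}

```text
clock: 14.4
tool_pos: [0.4936, 0.0861, 0.3039]
tool_rot: [-1.227, 1.308, -1.489]
force: [-2.1, -9.3, 2.4]
grip_width: 0.0109
```

```bash
python3 st.py
```

```text
t 14.4 tilt 9.26 roll 0.02 yaw 77.07 tip [0.5062 0.1405 0.0874] along 0.2508 F along 9.55 [-2.1 -9.3  2.4] [ 0.07  0.36 -0.43  0.83 -0.15  1.87]
```

Emit:
{"name": "arm_command", "arguments": {
  "delta_pos": [
    [0.051, 0.222, 0.055],
    [0.051, 0.222, 0.052],
    [0.052, 0.225, 0.043],
    [0.052, 0.225, 0.04],
    [0, 0, 0]
  ],
  "turn": [
    [-0.244, 0.056, 0],
    [-0.244, 0.056, 0],
    [-0.244, 0.056, 0],
    [-0.244, 0.056, 0],
    [0, 0, 0]
  ],
  "hand": [1, 1, 1, 1, 1]
}}

```text
clock: 15.02
tool_pos: [0.4987, 0.1084, 0.3086]
tool_rot: [-1.313, 1.26, -1.562]
force: [-2.1, -9.3, 3.6]
grip_width: 0.011
```

```bash
python3 st.py
```

```text
t 15.03 tilt 15.26 roll 0.01 yaw 77.09 tip [0.5061 0.1405 0.0875] along 0.2507 F along 9.52 [-2.1 -9.3  3.6] [ 0.13  0.39 -0.37  0.9  -0.25  1.94]
```

Emit:
{"name": "arm_command", "arguments": {
  "delta_pos": [
    [0.052, 0.226, 0.03],
    [0.052, 0.226, 0.028],
    [0.052, 0.228, 0.019],
    [0.052, 0.228, 0.016],
    [0, 0, 0]
  ],
  "turn": [
    [-0.244, 0.056, 0],
    [-0.244, 0.056, 0],
    [-0.244, 0.056, 0],
    [-0.244, 0.056, 0],
    [0, 0, 0]
  ],
  "hand": [1, 1, 1, 1, 1]
}}

```text
clock: 15.65
tool_pos: [0.5039, 0.1312, 0.3106]
tool_rot: [-1.399, 1.209, -1.633]
force: [-0.6, -9.6, 1.4]
grip_width: 0.0108
```

```bash
python3 st.py; python3 look.py w9; python3 - <<'E'
from h import *
from plant import r
im=r.read_camera("scene");cv2.imwrite("pics/s9.png",cv2.resize(im[150:270,205:405],None,fx=4,fy=4,interpolation=cv2.INTER_CUBIC))
E
```

```text
t 15.65 tilt 21.25 roll -0.02 yaw 77.1 tip [0.5059 0.1407 0.0872] along 0.2509 F along 9.45 [-0.6 -9.6  1.4] [ 0.2   0.44 -0.31  0.98 -0.34  2.02]
15.65 [0.5039 0.1312 0.3106] [[-0.208, -0.081, 0.975], [-0.909, -0.353, -0.223], [0.362, -0.932, -0.0]] [-0.59 -9.56  1.45] [-1.637  0.066 -0.073] 0.01079899738500235
```

View pics/w9.png

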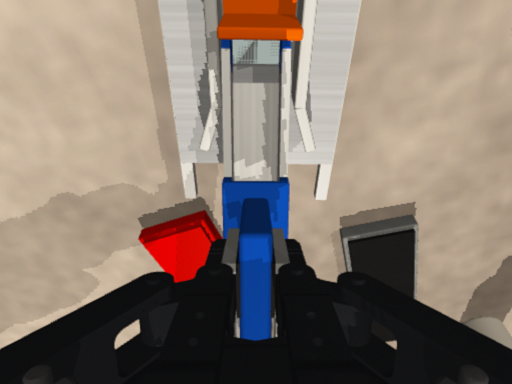

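View pics/s9.png

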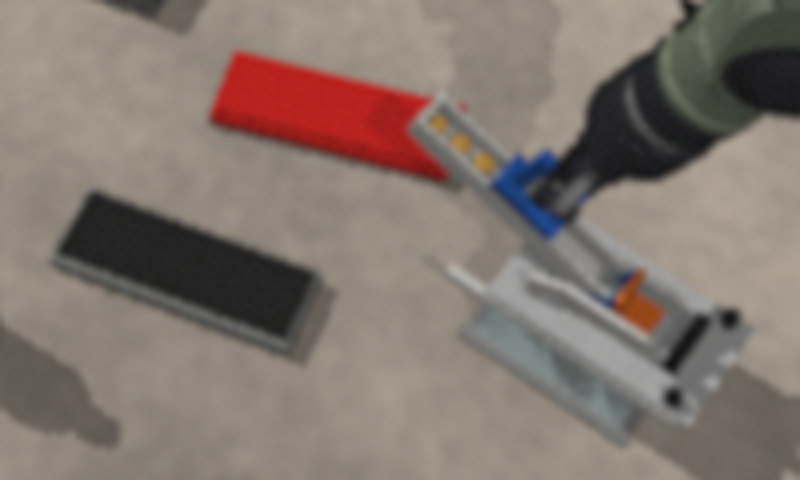

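Emit:
{"name": "arm_command", "arguments": {
  "delta_pos": [
    [0.053, 0.228, 0.006],
    [0.053, 0.228, 0.004],
    [0.053, 0.228, -0.006],
    [0.053, 0.228, -0.009],
    [0, 0, 0]
  ],
  "turn": [
    [-0.244, 0.056, 0],
    [-0.244, 0.056, 0],
    [-0.244, 0.056, 0],
    [-0.244, 0.056, 0],
    [0, 0, 0]
  ],
  "hand": [1, 1, 1, 1, 1]
}}

```text
clock: 16.38
tool_pos: [0.5091, 0.1541, 0.3103]
tool_rot: [-1.485, 1.153, -1.703]
force: [-1.0, -7.2, -0.0]
grip_width: 0.0108
```

```bash
python3 st.py; python3 look.py w10; python3 - <<'E'
from h import *
from plant import r
im=r.read_camera("scene");cv2.imwrite("pics/s10.png",cv2.resize(im[150:270,205:405],None,fx=4,fy=4,interpolation=cv2.INTER_CUBIC))
E
```

```text
t 16.38 tilt 27.24 roll -0.05 yaw 77.13 tip [0.5058 0.1408 0.0871] along 0.2509 F along 7.29 [-1.  -7.2 -0. ] [ 0.25  0.49 -0.24  1.07 -0.42  2.1 ]
16.375 [0.5091 0.1541 0.3103] [[-0.198, -0.103, 0.975], [-0.867, -0.446, -0.223], [0.458, -0.889, -0.001]] [-1.01 -7.25 -0.  ] [-1.436  0.027 -0.082] 0.01081166346782925
```

View pics/s10.png

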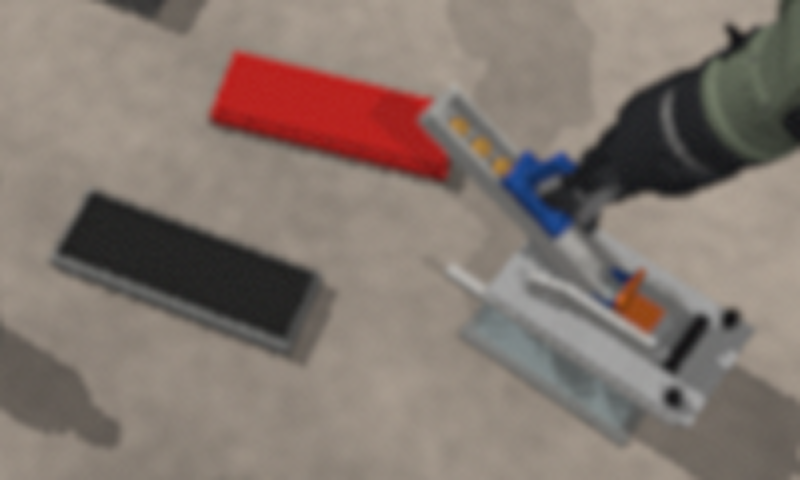

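View pics/w10.png

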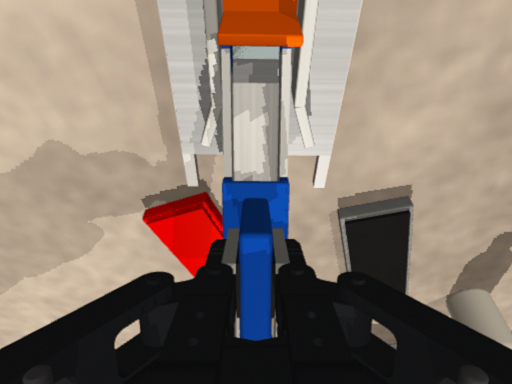

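Emit:
{"name": "arm_command", "arguments": {
  "delta_pos": [
    [0.055, 0.238, -0.018],
    [0.055, 0.238, -0.021],
    [0.052, 0.226, -0.03],
    [0.052, 0.226, -0.033],
    [0, 0, 0]
  ],
  "turn": [
    [-0.244, 0.056, 0],
    [-0.244, 0.056, 0],
    [-0.244, 0.056, 0],
    [-0.244, 0.056, 0],
    [0, 0, 0]
  ],
  "hand": [1, 1, 1, 1, 1]
}}

```text
clock: 17.1
tool_pos: [0.5141, 0.1771, 0.3078]
tool_rot: [-1.572, 1.092, -1.772]
force: [-2.0, -9.1, 3.1]
grip_width: 0.0107
```

```bash
python3 st.py; python3 look.py w11; python3 - <<'E'
from h import *
from plant import r
im=r.read_camera("scene");cv2.imwrite("pics/s11.png",cv2.resize(im[150:270,205:405],None,fx=4,fy=4,interpolation=cv2.INTER_CUBIC))
E
```

```text
t 17.1 tilt 33.3 roll -0.11 yaw 77.2 tip [0.5054 0.1409 0.0873] along 0.251 F along 9.27 [-2.  -9.1  3.1] [ 0.31  0.56 -0.16  1.17 -0.49  2.19]
17.1 [0.5141 0.1771 0.3078] [[-0.185, -0.124, 0.975], [-0.815, -0.535, -0.223], [0.549, -0.836, -0.002]] [-1.99 -9.05  3.1 ] [-1.598  0.344 -0.127] 0.010728139615955532
```

View pics/s11.png

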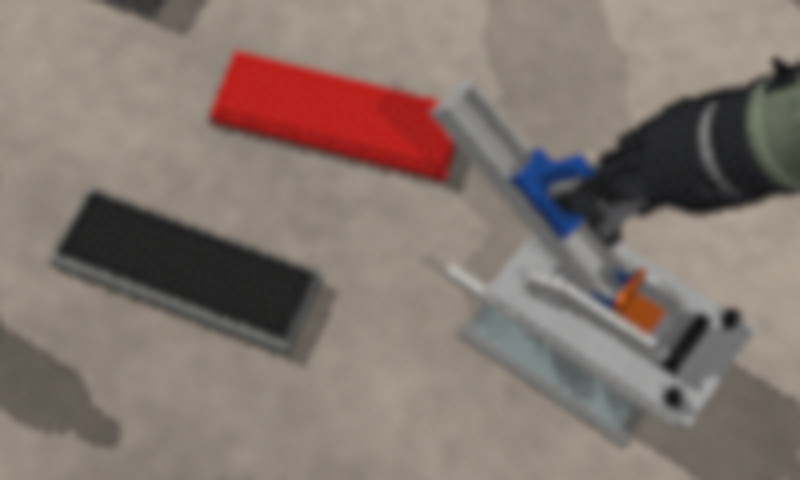

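View pics/w11.png

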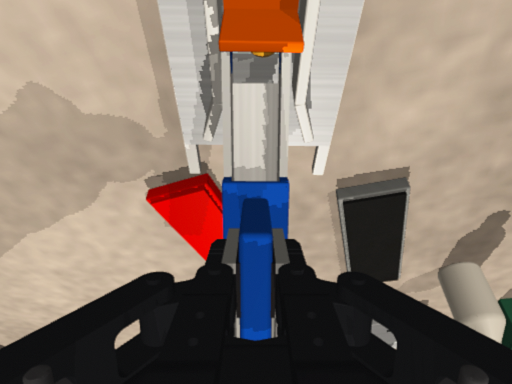

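Emit:
{"name": "arm_command", "arguments": {
  "delta_pos": [
    [0.052, 0.224, -0.042],
    [0.052, 0.224, -0.045],
    [0, 0, 0],
    [0, 0, 0],
    [0, 0, 0]
  ],
  "turn": [
    [-0.244, 0.056, 0],
    [-0.244, 0.056, 0],
    [0, 0, 0],
    [0, 0, 0],
    [0, 0, 0]
  ],
  "hand": [1, 1, 1, 1, 1]
}}

```text
clock: 17.82
tool_pos: [0.5166, 0.1881, 0.3054]
tool_rot: [-1.613, 1.062, -1.805]
force: [-0.8, -8.4, -0.3]
grip_width: 0.0108
```

```bash
python3 st.py; python3 look.py w12; python3 - <<'E'
from h import *
from plant import r
im=cv2.imread("pics/w12.png")
a=cv2.resize(im[0:120,200:320],None,fx=4,fy=4,interpolation=cv2.INTER_CUBIC)
t=r.read_camera("top");b=cv2.resize(t[170:250,100:160+40],(480,384),interpolation=cv2.INTER_CUBIC)
cv2.imwrite("pics/c12.png",a);cv2.imwrite("pics/t12.png",b)
E
```

```text
t 17.82 tilt 36.23 roll -0.14 yaw 77.18 tip [0.5053 0.1411 0.0871] along 0.2511 F along 8.37 [-0.8 -8.4 -0.3] [ 0.33  0.59 -0.12  1.23 -0.52  2.23]
17.825 [0.5166 0.1881 0.3054] [[-0.179, -0.134, 0.975], [-0.787, -0.576, -0.224], [0.591, -0.807, -0.002]] [-0.84 -8.39 -0.28] [-1.31   0.228 -0.111] 0.010750412192995799
```

View pics/c12.png

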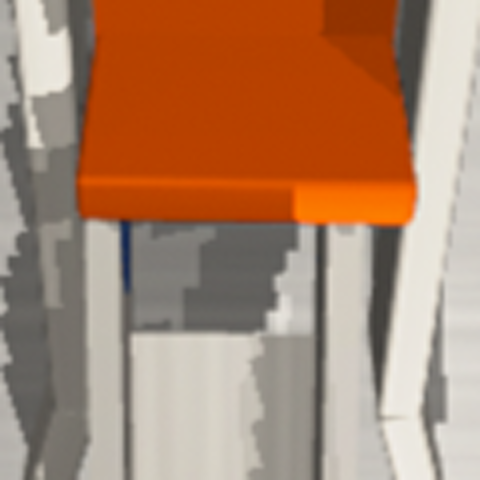

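View pics/t12.png

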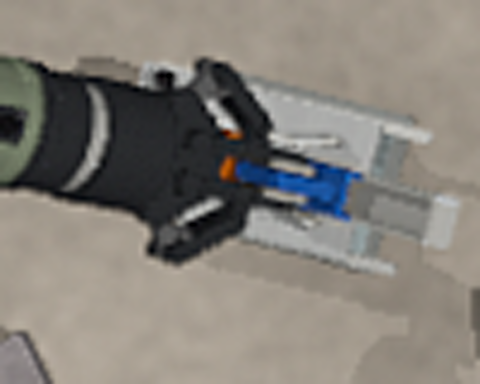

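```bash
python3 - <<'E'
from h import *
from plant import r
im=r.read_camera("scene");cv2.imwrite("pics/s12.png",cv2.resize(im[185:265,300:400],None,fx=6,fy=6,interpolation=cv2.INTER_CUBIC))
for c in ["scene","top"]:
  print(c,[(np.round(d["at"],1).tolist(),round(d["score"],2)) for d in r.spot_in("slug1_center",c)][:5])
E
```

```text
scene [([423.9, 213.2], 0.24)]
top []
```

View pics/s12.png

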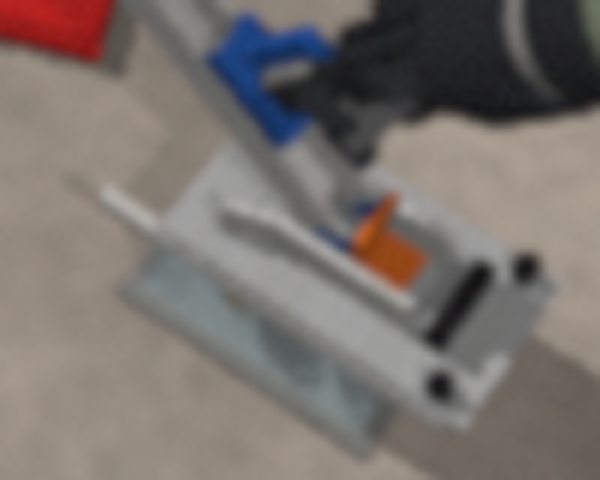

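Emit:
{"name": "arm_command", "arguments": {
  "delta_pos": [
    [-0.104, -0.448, 0.088],
    [-0.104, -0.452, 0.064],
    [-0.105, -0.455, 0.039],
    [-0.105, -0.456, 0.014],
    [0, 0, 0]
  ],
  "turn": [
    [0.487, -0.112, 0],
    [0.487, -0.112, 0],
    [0.487, -0.112, 0],
    [0.487, -0.112, 0],
    [0, 0, 0]
  ],
  "hand": [1, 1, 1, 1, 1]
}}

```text
clock: 18.7
tool_pos: [0.5058, 0.1423, 0.3105]
tool_rot: [-1.441, 1.185, -1.667]
force: [-2.4, -5.8, -0.2]
grip_width: 0.011
```

```bash
python3 st.py
```

```text
t 18.7 tilt 24.12 roll -0.14 yaw 77.06 tip [0.5049 0.141  0.0869] along 0.2509 F along 6.25 [-2.4 -5.8 -0.2] [ 0.23  0.46 -0.28  1.03 -0.38  2.06]
```

Emit:
{"name": "arm_command", "arguments": {
  "delta_pos": [
    [-0.085, -0.45, -0.01],
    [-0.085, -0.45, -0.035],
    [-0.1, -0.448, -0.059],
    [-0.1, -0.446, -0.083],
    [-0.1, -0.444, -0.107],
    [0, 0, 0]
  ],
  "turn": [
    [0.487, -0.112, 0],
    [0.487, -0.112, 0],
    [0.487, -0.112, 0],
    [0.487, -0.112, 0],
    [0.487, -0.112, 0],
    [0, 0, 0]
  ],
  "hand": [1, 1, 1, 1, 1, 1]
}}

```text
clock: 19.45
tool_pos: [0.4935, 0.0862, 0.3026]
tool_rot: [-1.229, 1.312, -1.487]
force: [-4.1, -7.1, -1.9]
grip_width: 0.0104
```

```bash
python3 st.py;python3 look.py w13; python3 - <<'E'
from h import *
from plant import r
im=cv2.imread("pics/w13.png")
cv2.imwrite("pics/c13.png",cv2.resize(im[0:190,190:320],None,fx=3.1,fy=3.1,interpolation=cv2.INTER_CUBIC))
im=r.read_camera("scene");cv2.imwrite("pics/s13.png",cv2.resize(im[165:265,275:400],None,fx=5,fy=5,interpolation=cv2.INTER_CUBIC))
E
```

```text
t 19.45 tilt 9.24 roll -0.2 yaw 77.03 tip [0.5054 0.1409 0.0861] along 0.251 F along 7.87 [-4.1 -7.1 -1.9] [ 0.07  0.36 -0.43  0.83 -0.15  1.87]
19.45 [0.4935 0.0862 0.3026] [[-0.222, -0.04, 0.974], [-0.962, -0.156, -0.225], [0.161, -0.987, -0.004]] [-4.1  -7.13 -1.91] [-1.623  0.823 -0.004] 0.010423593408013054
```

View pics/c13.png

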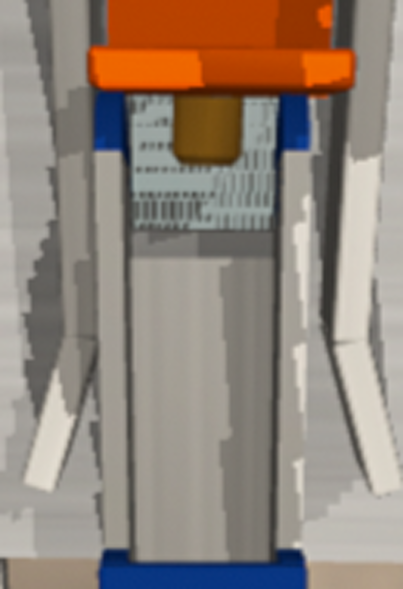

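View pics/s13.png

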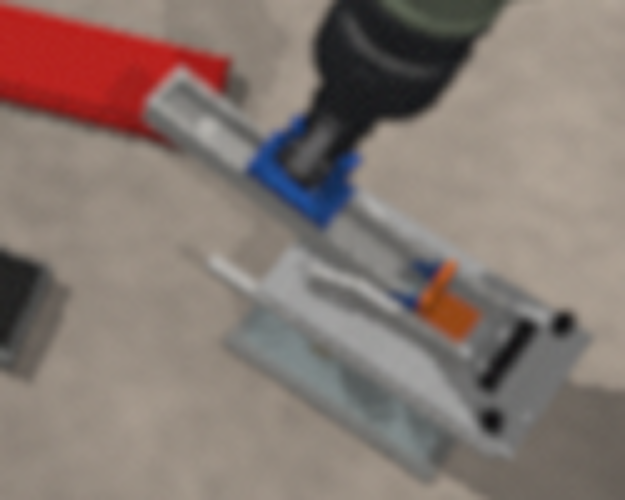

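```bash
python3 - <<'E'
from h import *
k=dict(np.load("kw13.npz"))
u=lambda a,b:(190+a/3.1,b/3.1)
for z in (.008,.016,.03,.06,.075,.09):
    a,b=back(k,u(174,130),z),back(k,u(242,130),z); f=back(k,u(208,163),z)
    m=(f-np.array([.504,.1276,0]));d=np.array([.225,.974]);print(z,np.linalg.norm(a-b),f.round(4),"along from closed tab",m[:2]@d)
E
```

```text
0.008 0.015203650865368719 [0.5057 0.1371 0.008 ] along from closed tab 0.009591069862464711
0.016 0.014720684675724403 [0.5057 0.1373 0.016 ] along from closed tab 0.009848065926265784
0.03 0.013875493843847179 [0.5058 0.1378 0.03  ] along from closed tab 0.010297809037917658
0.06 0.012064370632681539 [0.5059 0.1387 0.06  ] along from closed tab 0.011261544277171676
0.075 0.01115880902709861 [0.506  0.1392 0.075 ] along from closed tab 0.0117434118967987
0.09 0.010253247421515791 [0.5061 0.1397 0.09  ] along from closed tab 0.012225279516425722
```

Emit:
{"name": "arm_command", "arguments": {
  "delta_pos": [
    [-0.09, -0.39, 0],
    [-0.18, -0.78, 0],
    [-0.2, -0.9, 0.1],
    [-0.2, -0.9, 0.2],
    [-0.2, -0.9, 0.4],
    [0, 0, 1],
    [0, 0, 1],
    [0, 0, 0]
  ],
  "turn": [
    [0, 0, 0],
    [0, 0, 0],
    [0, 0, 0],
    [0.5, -0.115, 0],
    [0.5, -0.115, 0],
    [0.5, -0.115, 0],
    [0, 0, 0],
    [0, 0, 0]
  ],
  "hand": [1, 1, 1, 1, 1, 1, 1, 1]
}}

```text
clock: 20.55
tool_pos: [0.4745, -0.0089, 0.3727]
tool_rot: [-1.086, 1.371, -1.372]
force: [-0.7, -0.6, -1.9]
grip_width: 0.0108
```

```bash
python3 st.py;python3 look.py w14; python3 - <<'E'
from h import *
from plant import r
im=r.read_camera("scene");cv2.imwrite("pics/s14.png",cv2.resize(im[130:270,215:400],None,fx=4.2,fy=4.2,interpolation=cv2.INTER_CUBIC))
E
```

```text
t 20.55 tilt -0.33 roll 0.29 yaw 77.1 tip [0.4958 0.0798 0.1685] along 0.1892 F along 0.73 [-0.7 -0.6 -1.9] [-0.18  0.21 -0.44  0.92  0.01  1.62]
20.55 [ 0.4745 -0.0089  0.3727] [[-0.223, 0.006, 0.975], [-0.975, 0.004, -0.223], [-0.006, -1.0, 0.005]] [-0.74 -0.58 -1.86] [-0.01   0.013 -0.067] 0.0107988796621661
```

View pics/w14.png

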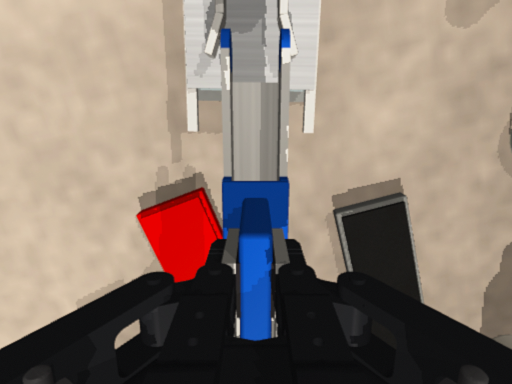

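View pics/s14.png

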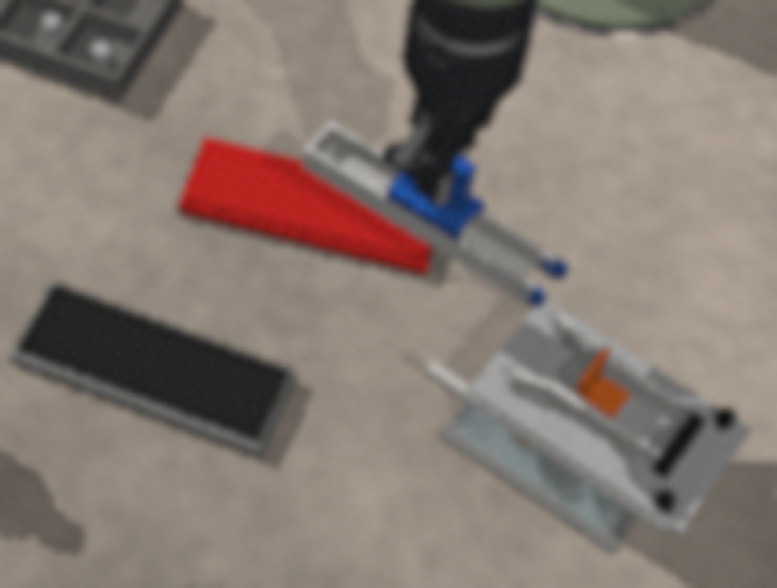

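Emit:
{"name": "arm_command", "arguments": {
  "delta_pos": [
    [0.666, -0.949, 0],
    [0.666, -0.949, 0],
    [0.666, -0.949, 0],
    [0.666, -0.949, 0],
    [0.666, -0.949, -0.5],
    [0.666, -0.949, -1],
    [0.666, -0.949, -1],
    [0, 0, 0]
  ],
  "turn": [
    [0, 0, 0.37],
    [0, 0, 0.37],
    [0, 0, 0.37],
    [0, 0, 0.37],
    [0, 0, 0.37],
    [0, 0, 0.37],
    [0, 0, 0.37],
    [0, 0, 0]
  ],
  "hand": [1, 1, 1, 1, 1, 1, 1, 1]
}}

```text
clock: 21.65
tool_pos: [0.5895, -0.1758, 0.3041]
tool_rot: [-1.229, 1.183, -1.17]
force: [-0.2, -0.1, -1.7]
grip_width: 0.0109
```

```bash
python3 st.py;python3 look.py w15
```

```text
t 21.65 tilt -0.36 roll -0.27 yaw 92.54 tip [ 0.5845 -0.0846  0.1   ] along 0.0491 F along 0.14 [-0.2 -0.1 -1.7] [-0.41  0.53 -0.15  0.9   0.    1.12]
21.65 [ 0.5895 -0.1758  0.3041] [[0.044, -0.005, 0.999], [-0.999, 0.006, 0.044], [-0.006, -1.0, -0.005]] [-0.23 -0.09 -1.7 ] [ 0.071  0.083 -0.006] 0.0108652254147453
```

View pics/w15.png

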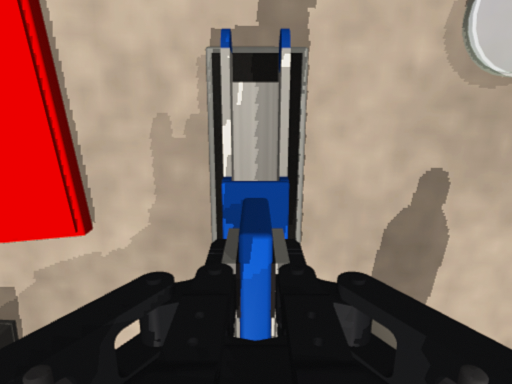

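Emit:
{"name": "arm_command", "arguments": {
  "delta_pos": [
    [0, 0, -0.8],
    [0, 0, -0.8],
    [0, 0, -0.6],
    [0, 0, -0.3],
    [0, 0, -0.15],
    [0, 0, 0]
  ],
  "turn": [
    [0, 0, 0],
    [0, 0, 0],
    [0, 0, 0],
    [0, 0, 0],
    [0, 0, 0],
    [0, 0, 0]
  ],
  "hand": [1, 1, 1, 1, 1, 1]
}}

```text
clock: 22.45
tool_pos: [0.5901, -0.1751, 0.2425]
tool_rot: [-1.228, 1.176, -1.174]
force: [0.2, 0.1, -3.1]
grip_width: 0.011
```

Emit:
{"name": "arm_command", "arguments": {
  "delta_pos": [
    [0, 0, -0.04],
    [0, 0, 0]
  ],
  "turn": [
    [0, 0, 0],
    [0, 0, 0]
  ],
  "hand": [1, 1]
}}

```text
clock: 22.7
tool_pos: [0.5901, -0.1752, 0.2416]
tool_rot: [-1.228, 1.176, -1.174]
force: [-0.2, 0.3, -2.7]
grip_width: 0.0106
```

Emit:
{"name": "arm_command", "arguments": {
  "delta_pos": [
    [0, 0, -0.12],
    [0, 0, -0.06],
    [0, 0, 0]
  ],
  "turn": [
    [0, 0, 0],
    [0, 0, 0],
    [0, 0, 0]
  ],
  "hand": [1, 1, 1]
}}

```text
clock: 23.08
tool_pos: [0.5898, -0.1751, 0.2365]
tool_rot: [-1.228, 1.177, -1.173]
force: [0.2, -0.1, -1.7]
grip_width: 0.0111
```

Emit:
{"name": "arm_command", "arguments": {
  "delta_pos": [
    [0, 0, -0.04],
    [0, 0, 0]
  ],
  "turn": [
    [0, 0, 0],
    [0, 0, 0]
  ],
  "hand": [1, 1]
}}

```text
clock: 23.32
tool_pos: [0.59, -0.1751, 0.2359]
tool_rot: [-1.228, 1.177, -1.174]
force: [-0.7, 0.7, -0.9]
grip_width: 0.011
```

Emit:
{"name": "arm_command", "arguments": {
  "delta_pos": [
    [0, 0, -0.02],
    [0, 0, 0]
  ],
  "turn": [
    [0, 0, 0],
    [0, 0, 0]
  ],
  "hand": [1, 1],
  "newtons": 20
}}

```text
clock: 23.58
tool_pos: [0.59, -0.175, 0.2357]
tool_rot: [-1.228, 1.176, -1.173]
force: [-1.4, 2.4, 4.0]
grip_width: 0.0109
```

Emit:
{"name": "arm_command", "arguments": {
  "delta_pos": [
    [0, 0, 0],
    [0, 0, 0],
    [0, 0, 0],
    [0, 0, 0],
    [0, 0, 0],
    [0, 0, 0]
  ],
  "turn": [
    [0, 0, 0],
    [0, 0, 0],
    [0, 0, 0],
    [0, 0, 0],
    [0, 0, 0],
    [0, 0, 0]
  ],
  "hand": [0.7, 0.5, 0.2, 0, 0, 0]
}}

```text
clock: 24.32
tool_pos: [0.59, -0.1752, 0.2352]
tool_rot: [-1.228, 1.177, -1.173]
force: [0.7, -0.4, -0.5]
grip_width: 0.0426
```

```bash
python3 st.py;python3 look.py w16
```

```text
t 24.32 tilt -0.17 roll 0.02 yaw 92.62 tip [ 0.5859 -0.0846  0.0308] along 0.0494 F along 0.22 [ 0.7 -0.4 -0.5] [-0.41  0.6  -0.22  0.75  0.    1.12]
24.325 [ 0.59   -0.1752  0.2352] [[0.046, 0.0, 0.999], [-0.999, 0.003, 0.046], [-0.003, -1.0, 0.0]] [ 0.71 -0.39 -0.49] [-0.013  0.046 -0.001] 0.042573830402164545
```

View pics/w16.png

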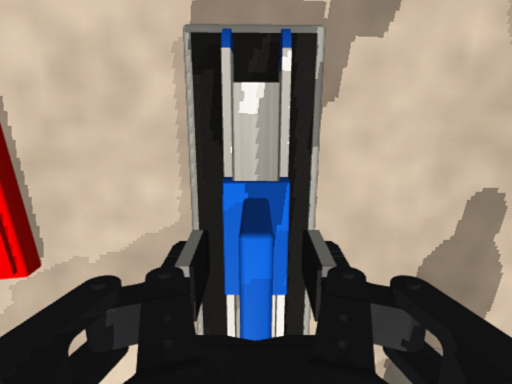

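Released cleanly. Retreating upward, then a look over the scene and through the box.

Emit:
{"name": "arm_command", "arguments": {
  "delta_pos": [
    [0, 0, 0.5],
    [0, 0, 1],
    [0, 0, 1],
    [0, 0, 1],
    [0, 0, 1],
    [0, 0, 1],
    [0, 0, 1],
    [0, 0, 0]
  ],
  "turn": [
    [0, 0, 0],
    [0, 0, 0],
    [0, 0, 0],
    [0, 0, 0],
    [0, 0, 0],
    [0, 0, 0],
    [0, 0, 0],
    [0, 0, 0]
  ],
  "hand": [0, 0, 0, 0, 0, 0, 0, 0]
}}

```text
clock: 25.38
tool_pos: [0.5906, -0.1753, 0.4009]
tool_rot: [-1.226, 1.172, -1.177]
force: [0.5, -0.0, -0.6]
grip_width: 0.043
```

```bash
python3 st.py;python3 look.py w17; python3 - <<'E'
from h import *
from plant import r
im=r.read_camera("scene");cv2.imwrite("pics/s17.png",cv2.resize(im,(800,600)))
cv2.imwrite("pics/s17c.png",cv2.resize(im[190:265,315:400],None,fx=7,fy=7,interpolation=cv2.INTER_CUBIC))
E
```

```text
t 25.38 tilt -0.04 roll 0.29 yaw 92.62 tip [ 0.5875 -0.0853  0.1962] along 0.0491 F along -0.1 [ 0.5 -0.  -0.6] [-0.41  0.45 -0.02  1.1   0.    1.12]
25.375 [ 0.5906 -0.1753  0.4009] [[0.046, 0.005, 0.999], [-0.999, 0.001, 0.046], [-0.001, -1.0, 0.005]] [ 0.51 -0.02 -0.58] [ 0.007 -0.024  0.006] 0.042977624604869945
```

View pics/w17.png

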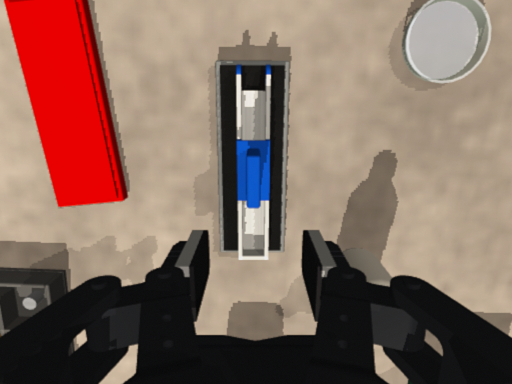

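View pics/s17.png

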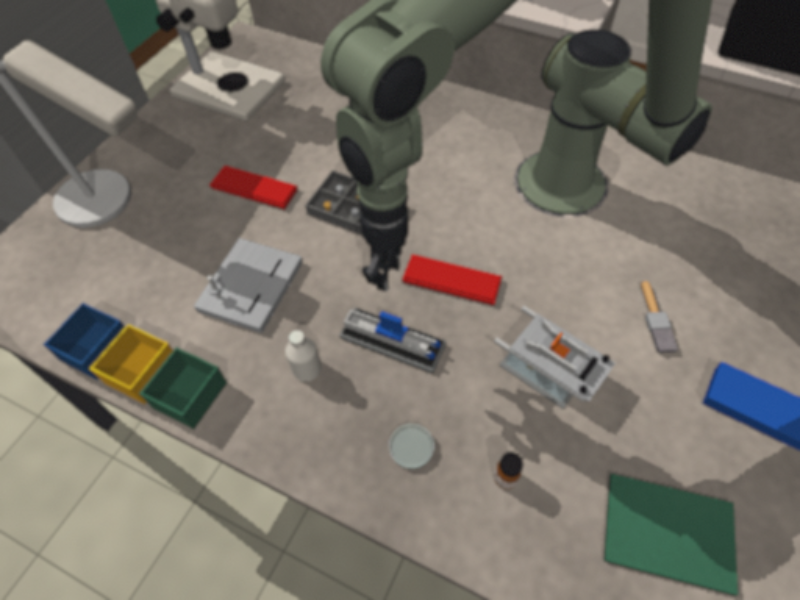

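View pics/s17c.png

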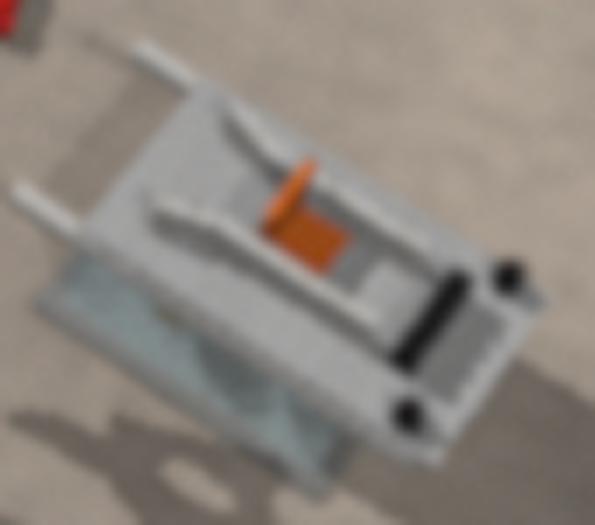

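Emit:
{"name": "arm_command", "arguments": {
  "delta_pos": [
    [-0.6, -0.2, 0],
    [-0.6, -0.2, 0],
    [-0.6, -0.2, 0],
    [-0.6, -0.2, 0],
    [-0.6, -0.2, -0.4],
    [-0.6, -0.2, -0.4],
    [-0.6, -0.2, -0.4],
    [-0.6, -0.2, -0.4]
  ],
  "turn": [
    [1, 0, 0],
    [1, 0, 0],
    [1, 0, 0],
    [1, 0, 0],
    [1, 0, 0],
    [1, 0, 0],
    [1, 0, 0],
    [1, 0, 0]
  ],
  "hand": [0, 0, 0, 0, 0, 0, 0, 0]
}}

```text
clock: 26.48
tool_pos: [0.4692, -0.2151, 0.3565]
tool_rot: [-0.577, 1.453, -0.551]
force: [0.6, -0.4, -0.2]
grip_width: 0.0424
```

Emit:
{"name": "arm_command", "arguments": {
  "delta_pos": [
    [0, 0, -0.5],
    [0, 0, -0.5],
    [0, 0, -0.5],
    [0, 0, 0]
  ],
  "turn": [
    [0.9, 0, 0],
    [0.9, 0, 0],
    [0.9, 0, 0],
    [0, 0, 0]
  ],
  "hand": [0, 0, 0, 0]
}}

```text
clock: 26.98
tool_pos: [0.4694, -0.215, 0.3177]
tool_rot: [-0.355, 1.503, -0.338]
force: [-0.1, 0.2, 0.1]
grip_width: 0.0424
```

```bash
python3 st.py;python3 look.py w18
```

```text
t 26.98 tilt -64.45 roll 2.09 yaw 95.49 tip [0.4654 0.0084 0.3109] along 0.1129 F along -0.2 [-0.1  0.2  0.1] [-0.74  0.73 -0.08  1.71  0.72  0.39]
26.975 [ 0.4694 -0.215   0.3177] [[0.041, -0.002, 0.999], [-0.429, 0.903, 0.019], [-0.902, -0.43, 0.037]] [-0.07  0.22  0.13] [-0.901  0.021 -0.004] 0.042446298835512486
```

View pics/w18.png

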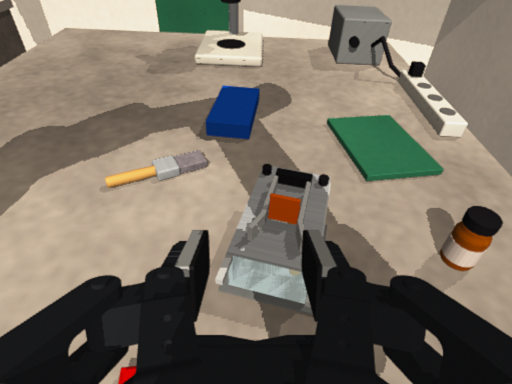

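```bash
python3 - <<'E'
import cv2
im=cv2.imread("pics/w18.png")
cv2.imwrite("pics/w18c.png",cv2.resize(im[155:315,200:345],None,fx=3.7,fy=3.7,interpolation=cv2.INTER_CUBIC))
E
```

```text
(no output)
```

View pics/w18c.png

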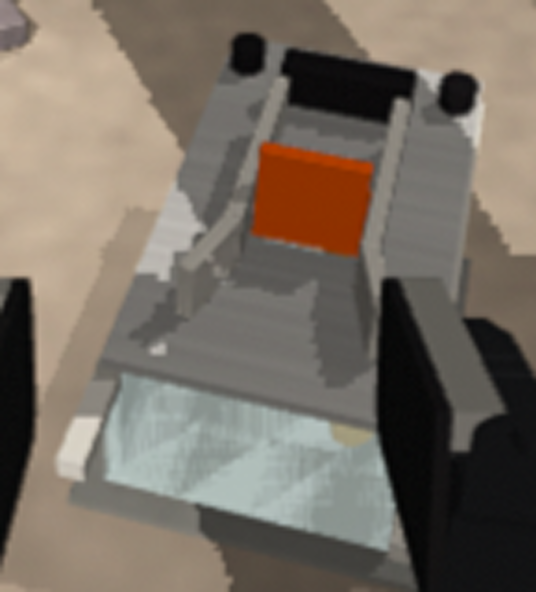

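Emit:
{"name": "arm_command", "arguments": {
  "delta_pos": [
    [-0.4, 0, -1],
    [-0.4, 0, -1],
    [-0.4, 0, -1],
    [0, 0, -1],
    [0, 0, 0]
  ],
  "turn": [
    [0, 0, 0],
    [0, 0, 0],
    [0, 0, 0],
    [0, 0, 0],
    [0, 0, 0]
  ],
  "hand": [0, 0, 0, -0.5, -0.5]
}}

```text
clock: 27.65
tool_pos: [0.4398, -0.2149, 0.2199]
tool_rot: [-0.357, 1.498, -0.341]
force: [-0.6, 0.9, 0.5]
grip_width: 0.0642
```

```bash
python3 st.py;python3 look.py w19;python3 - <<'E'
import cv2
im=cv2.imread("pics/w19.png")
cv2.imwrite("pics/w19c.png",cv2.resize(im[60:320,160:400],None,fx=2.2,fy=2.2,interpolation=cv2.INTER_CUBIC))
E
```

```text
t 27.65 tilt -64.21 roll 2.34 yaw 95.99 tip [0.4357 0.0086 0.2123] along 0.1064 F along -0.75 [-0.6  0.9  0.5] [-0.78  0.83 -0.2   1.51  0.69  0.37]
27.65 [ 0.4398 -0.2149  0.2199] [[0.045, -0.0, 0.999], [-0.433, 0.901, 0.02], [-0.9, -0.433, 0.041]] [-0.6   0.91  0.55] [-0.813  0.051 -0.05 ] 0.06421716438330523
```

View pics/w19c.png

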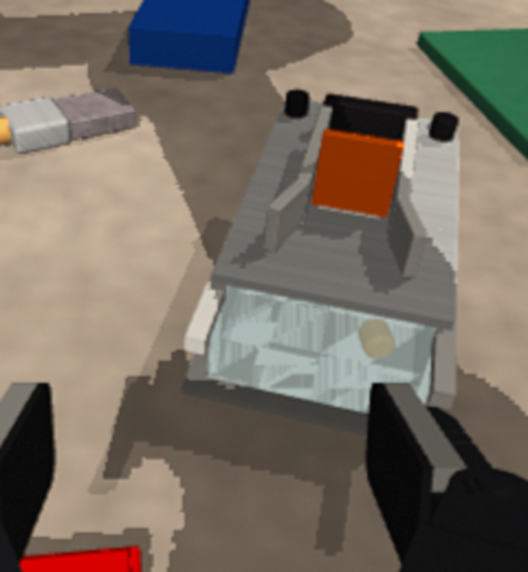

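Emit:
{"name": "arm_command", "arguments": {
  "delta_pos": [
    [0, 0, -1],
    [0, 0, -1],
    [0, 0, -0.8],
    [0, 0, 0]
  ],
  "turn": [
    [0.7, 0, 0],
    [0.7, 0, 0],
    [0, 0, 0],
    [0, 0, 0]
  ],
  "hand": [-0.5, -0.5, -0.5, -0.5]
}}

```text
clock: 28.2
tool_pos: [0.4401, -0.215, 0.1498]
tool_rot: [-0.241, 1.513, -0.23]
force: [0.3, -0.5, -0.1]
grip_width: 0.0639
```

```bash
python3 st.py;python3 look.py w20;python3 - <<'E'
import cv2
im=cv2.imread("pics/w20.png")
cv2.imwrite("pics/w20c.png",cv2.resize(im[100:340,200:400],None,fx=2.5,fy=2.5,interpolation=cv2.INTER_CUBIC))
E
```

```text
t 28.2 tilt -72.52 roll 2.49 yaw 98.74 tip [0.4359 0.0071 0.1749] along 0.105 F along 0.42 [ 0.3 -0.5 -0.1] [-0.79  1.02 -0.15  1.57  0.74  0.24]
28.2 [ 0.4401 -0.215   0.1498] [[0.046, -0.0, 0.999], [-0.297, 0.955, 0.014], [-0.954, -0.297, 0.044]] [ 0.29 -0.5  -0.13] [-0.897  0.033 -0.014] 0.06388248547487536
```

View pics/w20c.png

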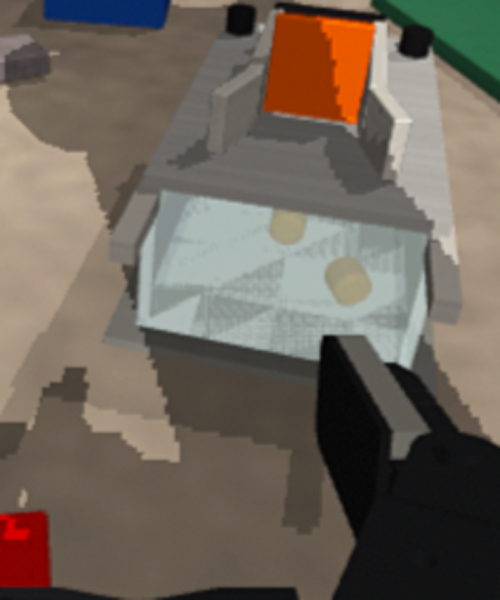

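Emit:
{"name": "arm_command", "arguments": {
  "delta_pos": [
    [0, 0, -0.8],
    [0, 0, -0.6],
    [0, 0, 0]
  ],
  "turn": [
    [0.8, 0, 0],
    [0.7, 0, 0],
    [0, 0, 0]
  ],
  "hand": [-0.5, -0.5, -0.5]
}}

```text
clock: 28.62
tool_pos: [0.44, -0.2151, 0.1151]
tool_rot: [-0.115, 1.523, -0.11]
force: [0.1, 0.4, -1.0]
grip_width: 0.0647
```

```bash
python3 st.py;python3 look.py w21;python3 - <<'E'
import cv2
im=cv2.imread("pics/w21.png")
cv2.imwrite("pics/w21c.png",cv2.resize(im[140:380,200:400],None,fx=2.5,fy=2.5,interpolation=cv2.INTER_CUBIC))
E
```

```text
t 28.62 tilt -81.38 roll 2.52 yaw 107.27 tip [4.359e-01 4.000e-04 1.747e-01] along 0.0985 F along -0.44 [ 0.1  0.4 -1. ] [-0.8   1.16 -0.07  1.71  0.76  0.09]
28.625 [ 0.44   -0.2151  0.1151] [[0.044, -0.0, 0.999], [-0.143, 0.99, 0.007], [-0.989, -0.143, 0.044]] [ 0.1   0.43 -1.01] [-0.926  0.027  0.03 ] 0.06470179057150947
```

View pics/w21c.png

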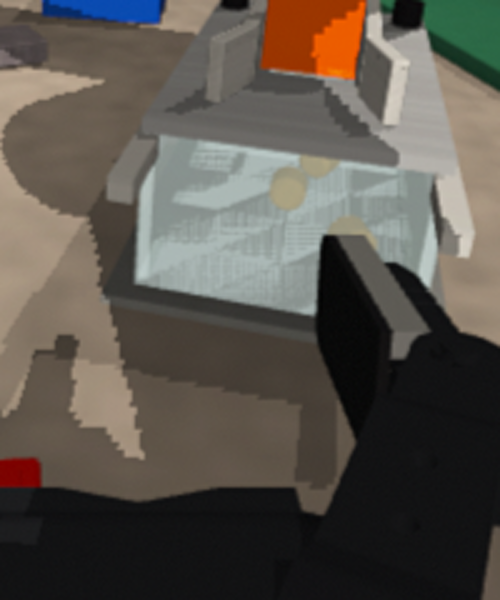

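All three slugs show inside the box in the crop, at about (318,160), (288,188) and (348,232). I'll move the arm up and clear, then hand in.

Emit:
{"name": "arm_command", "arguments": {
  "delta_pos": [
    [0, 0, 1],
    [0, 0, 1],
    [0, 0, 1],
    [0, 0, 1],
    [0, 0, 1],
    [0, 0, 1],
    [0, 0, 0],
    [0, 0, 0]
  ],
  "turn": [
    [0, 0, 0],
    [0, 0, 0],
    [-0.5, 0, 0],
    [-0.5, 0, 0],
    [-0.5, 0, 0],
    [-0.5, 0, 0],
    [0, 0, 0],
    [0, 0, 0]
  ],
  "hand": [-0.5, -0.5, -0.5, -0.5, -0.5, -0.5, -0.5, -0.5]
}}

```text
clock: 29.68
tool_pos: [0.4399, -0.215, 0.2658]
tool_rot: [-0.283, 1.507, -0.27]
force: [-0.5, -0.2, 0.1]
grip_width: 0.0639
```

```bash
python3 - <<'E'
from h import *
from plant import r
s=r.state();print(s["clock"],s["tool_pos"],s["force"])
im=r.read_camera("top");cv2.imwrite("pics/t22.png",im)
for n in ["dish_center","vial_center","flask_center","brush"]:
  print(n,[(np.round(d["at"],1).tolist(),round(d["score"],2)) for d in r.spot_in(n,"top")][:1])
E
```

```text
29.675 [ 0.43987428 -0.21497478  0.26581155] [-0.45552113 -0.18854191  0.05972291]
dish_center [([214.6, 129.2], 0.57)]
vial_center [([158.1, 130.3], 0.6)]
flask_center [([285.2, 148.7], 0.63)]
brush [([108.1, 259.2], 0.75)]
```

View pics/t22.png

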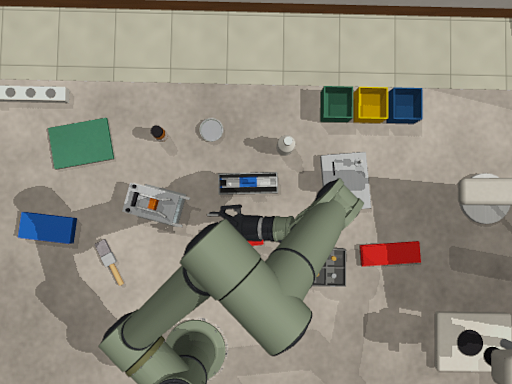

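The dish, vial, flask and brush are where they started. The chute lies on its rest at (248,182) and the arm touches nothing.

```bash
python3 -c "
from plant import r
print(r.close_job())"
```

```text
the job is handed in; nothing more can be done
None
```

All three slugs are in the collecting box, the empty chute is back on its rest, and I handed the job in at about 30 s of the 64 s limit.

- **Shutter:** I pressed the nose tips against it until the force rose past its spring level onto the rubber stop. The highest reading I saw was about 11 N, against the 20 N limit.
- **Pouring:** I held it open at roughly 6–11 N and tipped the chute to 36° about its nose. The slugs had left the tail by 33°.
- **Slugs:** a low wrist-camera view through the glass showed all three on the bottom of the box. I saw none on the head or the bench.
- **Chute:** it is empty as far as the cameras show, though they cannot see under the bridge. It lies level, the right way up and in the middle of the black rest. By my camera estimates the handle is within about 4 mm of the rest's middle.
- **Other things:** the dish, vial, flask and brush show no real movement in the top camera. The largest shift was about 4 pixels (the flask's detection), and the bottle itself looks unmoved in the picture. I left the red look-alikes alone.
- **Disagreements and weak checks:**
  - The top and wrist cameras differed by about 7 mm on the handle's position. I used the wrist camera.
  - The force readings wandered by about 0.5–1 N, so weighing the chute could not confirm that it was empty.
  - The slug detector found nothing usable, so the slug count comes from the pictures.

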